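# Set up the bench for punching: tub open, tools gathered, board turned

## Task

Get the bench ready for punching. Tip the loose lid off the tool tub and lay it flat on the bench, put every loose one of the wax cake, small round tin, spring clamp and pricking iron that is out today into the open tub, and turn the reversible board over, so that it lies plain face up on its stand, square on both rails and up against the two end stops. Leave the two wallets lying where they are.

Things in the scene. Friction and masses are not known exactly. Their poses are not given: they have to be found in the camera images.
- stand: Dark steel board stand fixed to the bench, 162 mm (x) by 185 mm (y). Origin: centre of its footprint on the bench, z up. Two rails along y at x = -66 and +66 mm, 22 mm wide, flat tops at z = 60 mm, from y = -95 mm to the stops. The 110 mm channel between them is open at the top and both ends (only 6 mm high strips on the bench), so fingers fit under the middle of the board's edges.
- stops (a point): Point half-way between the stand's two upright end stops, in their front face at rail-top height: (0, 72, 60) mm in the stand's frame, same axes. The stops stand at the +y ends of the rails, 30 mm wide in x, 20 mm thick, 50 mm higher than the rails; the gap between them is 102 mm and open down to the channel.
- board: Loose reversible white plastic board, 164 mm (x) by 140 mm (y) by 10 mm, 0.35 kg, too wide to grip across. Origin: centre of its plain face; z points out of the other face, which has five black grooves along x. It starts grooved face up on the rails, its y along the stand's y, its +y edge within 5 mm of the end stops, its -y edge free over the channel.
- board_mid (a point): Centre of the board, half-way through its thickness; axes as the board's.
- tub: Grey open tub fixed to the bench, 120 mm (x) by 140 mm (y) outside, 65 mm high, walls and floor 4 mm. Origin: centre of its underside, z up. The bench between tub and stand is bare at the start for x from 0.37 to 0.51 m and y from -0.25 to 0 m (world): room for the lid.
- lid_mid (a point): Centre of the loose black lid's panel, half-way through it. Panel 126 mm (x) by 146 mm (y) by 6 mm, 0.18 kg, no knob; z points out of its upper face. It rests on the tub's rim, a 104 x 124 mm block, 10 mm deep, under it sitting in the mouth with 4 mm play. Nothing holds it: lift its tab (+y side) and it pivots about the opposite edge.
- tab_edge (a point): Middle of the outer edge of the lid's lift tab, half-way through its thickness; axes as the lid's. The tab is 70 mm wide (x), 6 mm thick and stands out 30 mm past the panel's +y edge, 103 mm from the panel's centre, with nothing below it.
- wax_cake_mid (a point): Yellow-brown round cake of wax, 48 mm across, 18 mm high, lying flat. Its point is the tool's centre, half-way up, where it is best gripped across. None when it is absent in this start.
- spring_clamp_mid (a point): Small black spring clamp with orange tips lying on its side, 39 mm (x, across the handles) by 103 mm (y, its length; the handles toward +y) by 16 mm. Grip across x, about 26 to 40 mm wide there. Its point is the tool's centre, half-way up, where it is best gripped across. None when it is absent in this start.
- pricking_iron_mid (a point): Steel pricking iron lying flat, 104 mm long (y), shank 10 mm wide (x) and 10 mm high, toothed blade 28 mm wide at the -y end. Grip the shank across x. Its point is the tool's centre, half-way up, where it is best gripped across. None when it is absent in this start.
- puck_teal_mid (a point): Small round teal tin, shut, 46 mm across, 13 mm high, lying flat on the bench. Its point is the tool's centre, half-way up, where it is best gripped across. None when it is absent in this start.
- wallet_brown: Bystander: brown folded wallet, 85 x 111 x 20 mm, lying loose on the bench. Origin: centre of its underside.
- wallet_tan: Bystander: tan folded wallet, 68 x 92 x 15 mm, lying loose on the bench. Origin: centre of its underside.
Things that resemble listed ones, but are neither listed nor needed, are in the scene too. What is meant by the part that bears puck_teal_mid is not blue, and is the smaller of those in its own colour.

How it is judged:
At the end, for the whole second after the job is handed in: Board plain face up, flat (5 deg) on both rails, within 18 mm of the middle, 14 mm of the end stops and 5 deg of square; lid flat on the bench, either face up; the centre of every cake, round tin, clamp and iron present inside the tub below its rim; all at rest (angle between board's own z axis and vertical above 3.06 rad and linear speed of each of board, lid below 0.02 m/s and x of board_mid in the frame of stand between -0.018 and 0.018 m and y of board_mid in the frame of stand between -0.012 and 0.006 m and z of board_mid in the frame of stand between 0.059 and 0.071 m and angle between the x axis of board and the x axis of stand, either way round below 0.09 rad and height (world z) of lid_mid below 0.025 m and height (world z) of tab_edge below 0.03 m and (angle between lid's own z axis and vertical below 0.12 rad or angle between lid's own z axis and vertical above 3.02 rad) and x of wax_cake_mid in the frame of tub between -0.06 and 0.06 m and y of wax_cake_mid in the frame of tub between -0.07 and 0.07 m and z of each of wax_cake_mid, spring_clamp_mid, pricking_iron_mid, puck_teal_mid in the frame of tub below 0.062 m and x of spring_clamp_mid in the frame of tub between -0.06 and 0.06 m and y of spring_clamp_mid in the frame of tub between -0.07 and 0.07 m and x of pricking_iron_mid in the frame of tub between -0.06 and 0.06 m and y of pricking_iron_mid in the frame of tub between -0.07 and 0.07 m and x of puck_teal_mid in the frame of tub between -0.06 and 0.06 m and y of puck_teal_mid in the frame of tub between -0.07 and 0.07 m); the robot touches nothing.
It fails at once if a wallet was pushed more than 60 mm from where it lay (distance of any of wallet_brown, wallet_tan from where it was at the start of the episode above 0.06 m).
Of wax_cake, spring_clamp, pricking_iron, puck_teal only 2 to 4 are there at a start; the rules pass over those that are not, and their reading is None.
At some moment in a run one of wax_cake, spring_clamp, pricking_iron, puck_teal may be knocked a few centimetres aside while the robot is not near it.
It also fails if it takes over 210 s, if anything falls off the work surface, if the arm or the gripper's body presses on something with over 40 N, if the wrist force passes 120 N, or if a joint passes its speed limit or range.

## Robot

A 7-joint arm with a two-finger parallel gripper is mounted at the origin on a cart in front of the work surface, level with it; the furniture and walls round the work are solid. World frame = base frame: x ahead of the robot, y to its left, z up, the work surface at z = 0. Lengths are in m, angles in rad, forces in N, time in s.
With the tool pointing down it reaches from about 0.35 to 0.9 m from the base axis. Payload 8.1 kg.
Tool frame: the origin (TCP) lies midway between the tips of the shut fingers; the grasp point (between the pads) lies 19 mm behind it; x points along the fingers, z is the direction in which the jaws open and shut, and the axes are right-handed (so a half turn about x gives the same grasp; the last joint's range is limited). The gripper opens to 92 mm and grips with 3 to 60 N. Pads are 19 mm wide; open, the fingers measure 130 mm over their backs; the gripper's body (75 mm by 190 mm) begins 47 mm behind the grasp point.
Start: joints at [1.077, 0.434, 0.025, 1.573, -0.012, 1.134, -0.075], TCP at [0.238, -0.578, 0.227] pointing down, gripper open.
Joint ranges: [-2.62, 2.62], [-0.44, 2.09], [-1.27, 1.32], [0.08, 2.57], [-1.32, 4.46], [0.12, 2], [-2.74, 2.74]. Speed limits (rad/s): [2.22, 2.22, 3.01, 3.01, 3.14, 3.14, 3.14].

## Interface

Orientations are given as a rotation vector (axis times angle).
In Python, from cell import arm gives the robot as it stands. The module is installed in compiled form; this text tells all that it offers.
- The arm moves only by the tool move_arm, never from a script. Its argument "steps" is text: rows parted by semicolons, each of 5 numbers parted by spaces: the shift along the tool's x, y, z in m, then the turn about the tool's x in rad, then the closure in counts, from 0 (fully open) to 255 (shut). A call has 1 to 10 rows; each row is the pose to reach, as a shift and turn from the pose commanded when the call began, along the tool's axes at that moment; what a row does not reach only later rows make up. A row lasts 1/12 s, in which the tool goes at most 41.7 mm and 7.16 degrees, less where a joint would pass 70% of its speed; a pose out of reach is approached as far as the arm can. A call with a gripper value outside its range is refused whole. The fingers move at their own pace and stop on an object; "squeeze" is the grip in N (left out, the last holds). Time passes only in rows, so rows that repeat a pose let the fingers close. It gives the time, the measured TCP pose, the force and the opening at its end, in the units of the state.
- arm.observe(): the state, without advancing time (a new reading comes with each control period).
- arm.get_image(name): name is "scene" or "top" or "wrist"; returns a dict with "img" (420x560x3 uint8, blue, green, red), "z_map" (420x560 float32, m along the optical axis (not along the pixel's ray), 0 where there is no reading), "vfov" (degrees; the focal length in pixels is half the picture's height over the tangent of half this angle, whatever the lens; pixels are square), "cx", "cy" (the principal point, pixels), "extrinsics" (4x4, takes a point from camera to world coordinates). Camera axes: x right, y up, looking along -z (the intrinsics and any distortion apply to the point x, -y, -z); pixel columns grow to the right and rows downward; lengths in m; the calibration is good to about 2 mm. The wrist camera is an equidistant fisheye: a pixel r from the principal point sees the ray r / f radians off the axis. A picture is of the moment at which its call begins.
- arm.sign_off(): hands the job in, once; it reports no verdict.
The state is a dict: "clock": time; "joints": joint angles; "dq": joint speeds; "joint_efforts": joint torques, N m; "position": TCP position; "ee_rot": TCP orientation; "force": force on the tool from outside, world axes, zero at the start; "ft_torque": the same for the moment, N m; "width": opening from 0.0 (shut) to 1.0 (fully open).
Only numpy, scipy, OpenCV 4.12 (cv2) and the standard library are available. Lean on these libraries where they do the work, as an engineer would, in place of code of your own. Each camera call takes 0.05 s, during which the arm holds its last target.

## Working session

There is one attempt and no reset: what is moved stays moved. The work goes in short steps, Python scripts to look and compute and a tool call to move; the robot and the scene stay as the last step left them, time stands still between calls to the robot, and variables do not carry over. Pictures are saved under pics/ and viewed, and the job is handed in when it is done.

Besides the shell and the picture viewer there is one more tool, called after "Emit:" by a JSON object that holds its "method" and its "body", one argument or row to a line. move_arm: Moves the arm, as the interface text tells. Its arguments: {"type":"object","properties":{"steps":{"type":"string"},"squeeze":{"type":"number"}},"required":["steps"]}

```bash
mkdir -p pics; cat > h.py <<'E'
import numpy as np, cv2
from scipy.spatial.transform import Rotation as R
from cell import arm
def snap(name,fn,scale=1):
    d=arm.get_image(name); np.savez('%s.npz'%name,**d)
    cv2.imwrite('pics/'+fn,d['img']); return d
def load(name):
    return dict(np.load('%s.npz'%name))
def px2w(d,u,v,z=None,depth=None):
    f=210/np.tan(np.radians(float(d['vfov']))/2)
    if z is None and depth is None: depth=float(d['z_map'][int(round(v)),int(round(u))])
    r=np.array([(u-float(d['cx']))/f,-(v-float(d['cy']))/f,-1.])
    E=d['extrinsics']; w=E[:3,:3]@r; o=E[:3,3]
    if depth is not None: return o+w*depth
    return o+w*((z-o[2])/w[2])
def crop(d,fn,u0,v0,u1,v1,s):
    c=d['img'][v0:v1,u0:u1]; cv2.imwrite('pics/'+fn,cv2.resize(c,None,fx=s,fy=s,interpolation=cv2.INTER_CUBIC))
def st():
    s=arm.observe(); print('t',round(s['clock'],2),'p',np.round(s['position'],4),'R',np.round(R.from_rotvec(s['ee_rot']).as_matrix(),3).tolist(),'F',np.round(s['force'],1),'w',round(s['width'],3)); return s
E
python3 - <<'E'
from h import *
st()
for n in ['top','scene','wrist']:
    d=snap(n,n+'0.png'); print(n,d['vfov'],d['cx'],d['cy'],np.round(d['extrinsics'],3).tolist())
E
```

```text
t 0.0 p [ 0.2378 -0.5774  0.2259] R [[-0.001, 0.925, 0.381], [0.001, 0.381, -0.925], [-1.0, -0.0, -0.002]] F [-0.6  0.1 -0.8] w 0.998
top 44.27438087488995 277.3768800261197 209.79381647276668 [[0.026, 0.999, -0.047, 0.495], [-1.0, 0.027, 0.007, -0.077], [0.008, 0.047, 0.999, 1.791], [0.0, 0.0, 0.0, 1.0]]
scene 54.817842698992955 272.0243082953528 211.10152531746706 [[-0.813, 0.457, -0.361, 0.205], [-0.582, -0.623, 0.522, 0.507], [0.013, 0.635, 0.773, 0.955], [0.0, 0.0, 0.0, 1.0]]
wrist 65.70646984690485 280.70306135244215 210.09322156243044 [[0.381, 0.894, 0.235, 0.301], [-0.925, 0.369, 0.096, -0.551], [-0.001, -0.254, 0.967, 0.384], [0.0, 0.0, 0.0, 1.0]]
```

View pics/top0.png

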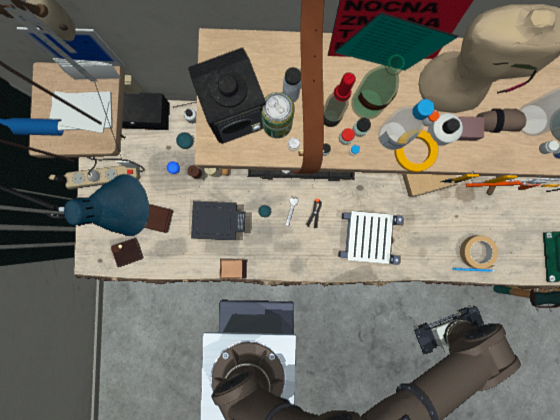

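View pics/scene0.png

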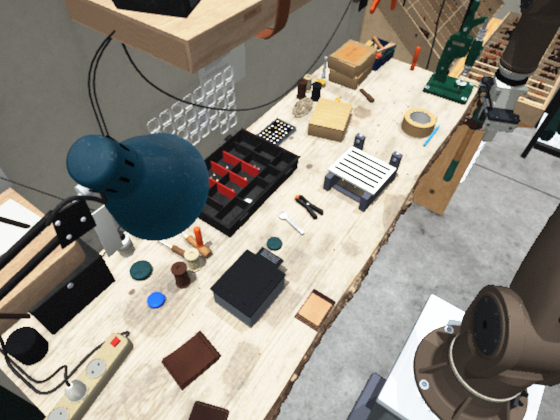

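View pics/wrist0.png

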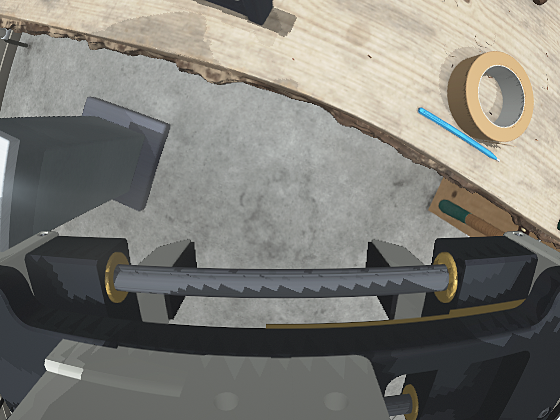

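```bash
python3 - <<'E'
from h import *
d=load('top'); crop(d,'c1.png',70,150,270,290,4); crop(d,'c2.png',240,180,420,280,4)
d=load('scene'); crop(d,'c3.png',110,210,310,350,4); crop(d,'c4.png',230,100,430,250,4)
E
```

```text
(no output)
```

View pics/c1.png

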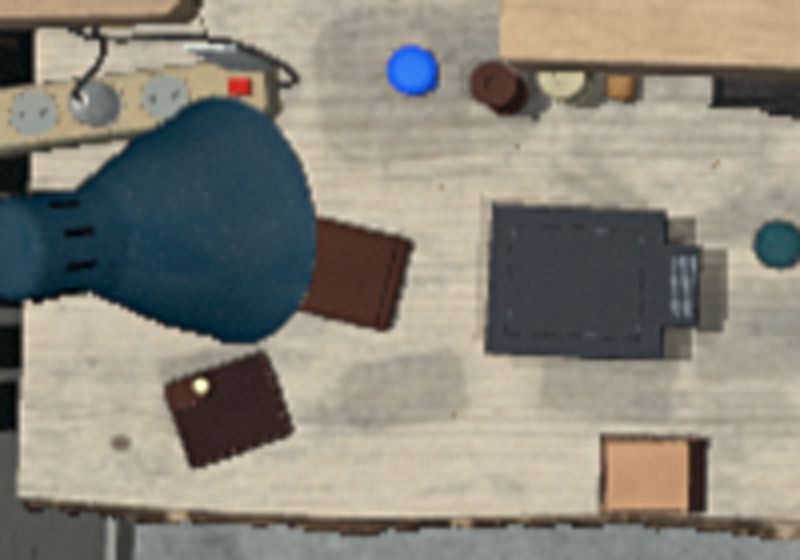

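View pics/c2.png

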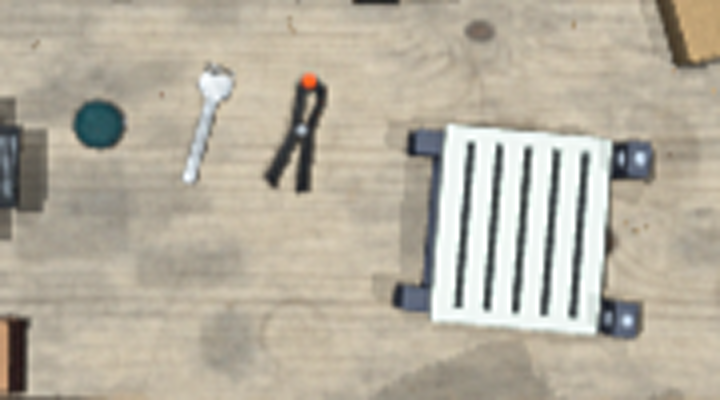

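View pics/c3.png

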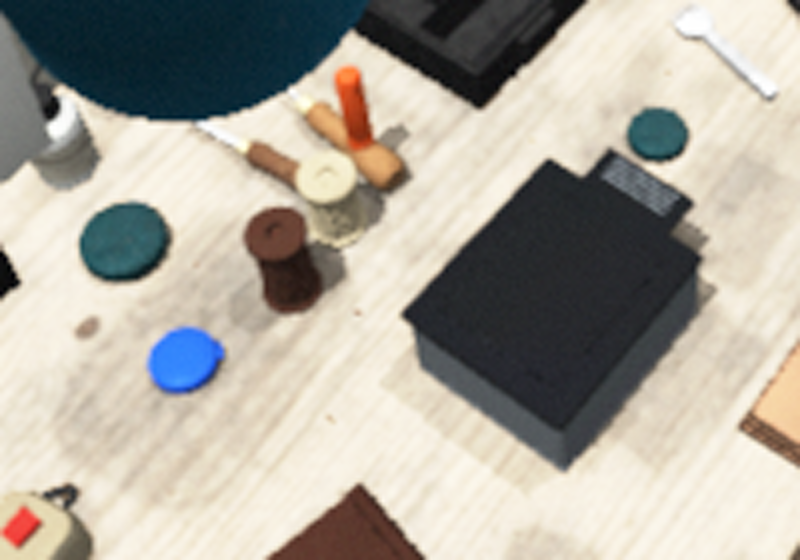

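View pics/c4.png

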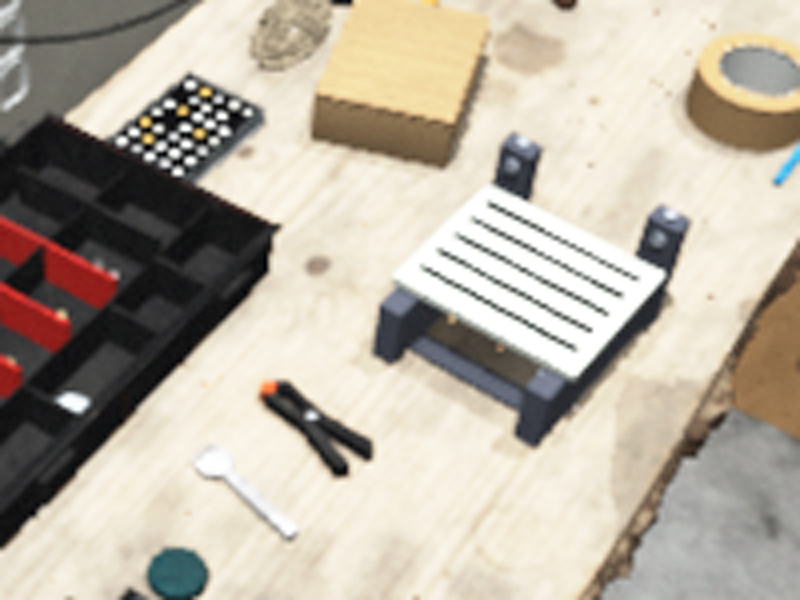

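```bash
python3 - <<'E'
from h import *
d=load('top')
def p(n,u,v,z): print(n,np.round(px2w(d,u,v,z),4), 'depth pt',np.round(px2w(d,u,v),3))
# c2: u=240+x/4, v=180+y/4 ; c1: 70+x/4,150+y/4
c1=lambda x,y:(70+x/4,150+y/4); c2=lambda x,y:(240+x/4,180+y/4)
for n,q,z in [('lidTL',c1(492,203),.071),('lidTR',c1(665,210),.071),('lidBR',c1(663,357),.071),('lidBL',c1(486,353),.071),
 ('tabT',c1(699,247),.071),('tabB',c1(695,326),.071),
 ('teal',c2(99,124),.013),('tealL',c2(74,124),.013),('tealR',c2(124,124),.013),
 ('ironhead',c2(215,70),.01),('ironhead c',c2(214,88),.01),('irontail',c2(189,182),.01),('ironmid',c2(202,130),.01),
 ('clamptip',c2(309,75),.016),('clampL',c2(271,183),.016),('clampR',c2(304,190),.016),('clampmid',c2(301,130),.016),
 ('bTL',c2(447,124),.07),('bTR',c2(612,138),.07),('bBR',c2(600,334),.07),('bBL',c2(432,320),.07),
 ('stopT',c2(616,161),.110),('stopB',c2(604,319),.110),('railT',c2(410,142),.06),('railB',c2(395,297),.06),
 ('tanTL',c1(600,436),.0),('tanBR',c1(706,511),.0)]: p(n,*q,z)
E
```

```text
lidTL [0.5986 0.1937 0.071 ] depth pt [0.599 0.194 0.071]
lidTR [0.5967 0.0494 0.071 ] depth pt [ 0.601  0.055 -0.002]
lidBR [0.4743 0.0474 0.071 ] depth pt [0.473 0.052 0.001]
lidBL [0.4737 0.1944 0.071 ] depth pt [0.473 0.205 0.001]
tabT [0.5665 0.0202 0.071 ] depth pt [ 0.57   0.024 -0.002]
tabB [0.5007 0.0216 0.071 ] depth pt [0.501 0.026 0.001]
teal [ 0.5734 -0.0454  0.013 ] depth pt [ 0.574 -0.045  0.009]
tealL [ 0.5728 -0.0238  0.013 ] depth pt [ 0.573 -0.024  0.013]
tealR [ 0.5739 -0.0669  0.013 ] depth pt [ 0.575 -0.067 -0.   ]
ironhead [ 0.6229 -0.1443  0.01  ] depth pt [ 0.624 -0.145 -0.   ]
ironhead c [ 0.6073 -0.1438  0.01  ] depth pt [ 0.607 -0.144  0.008]
irontail [ 0.5255 -0.1243  0.01  ] depth pt [ 0.526 -0.125  0.001]
ironmid [ 0.5707 -0.1344  0.01  ] depth pt [ 0.571 -0.134  0.01 ]
clamptip [ 0.6203 -0.2252  0.016 ] depth pt [ 0.621 -0.225  0.013]
clampL [ 0.5264 -0.1947  0.016 ] depth pt [ 0.527 -0.195  0.004]
clampR [ 0.5211 -0.2232  0.016 ] depth pt [ 0.521 -0.224  0.   ]
clampmid [ 0.5727 -0.2194  0.016 ] depth pt [ 0.573 -0.22   0.014]
bTL [ 0.5786 -0.337   0.07  ] depth pt [ 0.579 -0.337  0.072]
bTR [ 0.5706 -0.4752  0.07  ] depth pt [ 0.574 -0.492 -0.002]
bBR [ 0.4072 -0.4678  0.07  ] depth pt [ 0.404 -0.484 -0.001]
bBL [ 0.4151 -0.3277  0.07  ] depth pt [ 0.412 -0.338  0.   ]
stopT [ 0.5501 -0.4695  0.11  ] depth pt [ 0.551 -0.473  0.095]
stopB [ 0.4214 -0.4618  0.11  ] depth pt [ 0.421 -0.464  0.101]
railT [ 0.5631 -0.3077  0.06  ] depth pt [ 0.564 -0.312  0.026]
railB [ 0.433  -0.2978  0.06  ] depth pt [ 0.432 -0.301  0.031]
tanTL [0.4039 0.1048 0.    ] depth pt [ 0.404  0.105 -0.002]
tanBR [0.3418 0.0115 0.    ] depth pt [ 0.341  0.012 -0.005]
```

```bash
cat >> h.py <<'E'
def go(x,y,z,yaw=None,n=True):
    s=arm.observe(); M=R.from_rotvec(s['ee_rot']).as_matrix(); p=np.array(s['position'])
    sh=M.T@(np.array([x,y,z])-p); cy=np.degrees(np.arctan2(M[1,2],M[0,2]))
    t=0 if yaw is None else -np.radians((yaw-cy+180)%360-180)
    print('t %.2f p %s yaw %.2f tilt %.3f F %s w %.3f q7 %.2f q1 %.2f'%(s['clock'],np.round(p,4),cy,M[2,0],np.round(s['force'],1),s['width'],s['joints'][6],s['joints'][0]))
    print('ROW %.3f %.3f %.3f %.3f  rows~%.1f'%(*sh,t,max(np.linalg.norm(sh)/.0417,abs(np.degrees(t))/7.16)))
E
python3 -c "
from h import *
go(.534,.035,.226,0)"
```

```text
t 0.15 p [ 0.2379 -0.5775  0.2261] yaw -67.61 tilt -1.000 F [-0.4  0.8  0.9] w 1.001 q7 -0.08 q1 1.08
ROW 0.001 0.507 -0.454 -1.180  rows~16.3
```

Emit:
{"method": "move_arm", "body": {
  "steps": "0 0.507 -0.454 -1.18 0;0 0.507 -0.454 -1.18 0;0 0.507 -0.454 -1.18 0;0 0.507 -0.454 -1.18 0;0 0.507 -0.454 -1.18 0;0 0.507 -0.454 -1.18 0;0 0.507 -0.454 -1.18 0;0 0.507 -0.454 -1.18 0;0 0.507 -0.454 -1.18 0;0 0.507 -0.454 -1.18 0"
}}

```text
clock: 0.98
position: [0.4194, -0.2008, 0.2268]
ee_rot: [-0.006, 1.571, 0.005]
force: [1.0, -1.4, -0.5]
width: 0.999
```

```bash
python3 -c "
from h import *
go(.534,.035,.226,0)"
```

```text
t 0.98 p [ 0.4194 -0.2008  0.2268] yaw 0.39 tilt -1.000 F [ 1.  -1.4 -0.5] w 0.999 q7 0.24 q1 0.68
ROW 0.001 0.235 0.116 0.007  rows~6.3
```

Emit:
{"method": "move_arm", "body": {
  "steps": "0 0.235 0.116 0 0;0 0.235 0.116 0 0;0 0.235 0.116 0 0;0 0.235 0.116 0 0;0 0.235 0.116 0 0;0 0.235 0.116 0 0;0 0.235 0.116 0 0;0 0.235 0.116 0 0"
}}

```text
clock: 1.65
position: [0.536, 0.0371, 0.2265]
ee_rot: [-0.003, 1.571, 0.007]
force: [0.4, -0.9, -0.4]
width: 1.003
```

```bash
python3 -c "
from h import *
go(.534,.035,.052,0)
snap('wrist','w1.png');snap('top','t1.png')"
```

```text
t 1.65 p [0.536  0.0371 0.2265] yaw 0.36 tilt -1.000 F [ 0.4 -0.9 -0.4] w 1.003 q7 -0.34 q1 0.23
ROW 0.175 -0.003 -0.002 0.006  rows~4.2
```

View pics/w1.png

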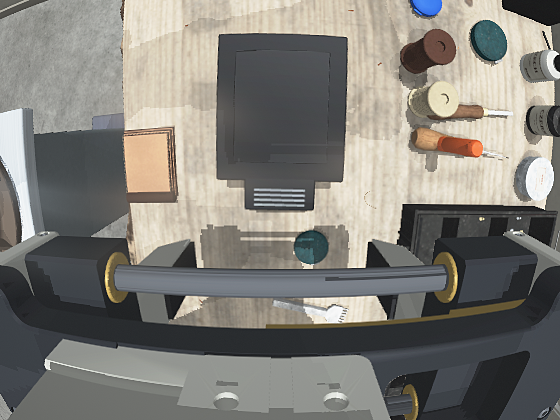

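```bash
cat >> h.py <<'E'
def wpx(d,u,v,z):
    f=210/np.tan(np.radians(float(d['vfov']))/2)
    dx,dy=u-float(d['cx']),v-float(d['cy']); r=np.hypot(dx,dy); a=r/f
    ray=np.array([np.sin(a)*dx/r,-np.sin(a)*dy/r,-np.cos(a)]) 
    E=d['extrinsics']; w=E[:3,:3]@ray; o=E[:3,3]
    return o+w*((z-o[2])/w[2])
E
python3 -c "
from h import *
d=load('wrist'); print(d['vfov'])
for u,v,z in [(246,181,.071),(315,181,.071),(248,210,.071),(312,210,.071),(311,247,.013),(336,315,.01),(276,303,.01)]: print(u,v,np.round(wpx(d,u,v,z),4))"
```

```text
65.70646984690485
246 181 [0.5021 0.0529 0.071 ]
315 181 [0.5698 0.0534 0.071 ]
248 210 [0.5037 0.0235 0.071 ]
312 210 [0.5677 0.024  0.071 ]
311 247 [ 0.5739 -0.038   0.013 ]
336 315 [ 0.613  -0.1399  0.01  ]
276 303 [ 0.5311 -0.1196  0.01  ]
```

Emit:
{"method": "move_arm", "body": {
  "steps": "0.176 0 0 0 0;0.176 0 0 0 0;0.176 0 0 0 0;0.176 0 0 0 0;0.176 0 0 0 0;0.176 0 0 0 0;0.176 0 0 0 255;0.176 0 0 0 255;0.176 0 0 0 255;0.176 0 0 0 255",
  "squeeze": 60
}}

```text
clock: 2.58
position: [0.5364, 0.0322, 0.0527]
ee_rot: [0.0, 1.568, -0.0]
force: [0.3, -0.9, 2.0]
width: 0.761
```

Emit:
{"method": "move_arm", "body": {
  "steps": "0 0 0 0 255;0 0 0 0 255;0 0 0 0 255;-0.01 0 0 0 255;-0.02 0 0 0 255;-0.02 0 0 0 255"
}}

```text
clock: 3.08
position: [0.5365, 0.0327, 0.0731]
ee_rot: [0.0, 1.568, 0.0]
force: [0.9, -0.2, -0.2]
width: 0.747
```

```bash
python3 -c "
from h import *
go(.534,.035,.2,0)
snap('wrist','w2.png');snap('scene','s2.png')"
```

```text
t 3.08 p [0.5365 0.0327 0.0731] yaw 0.00 tilt -1.000 F [ 0.9 -0.2 -0.2] w 0.747 q7 -0.46 q1 0.17
ROW -0.127 0.002 -0.002 0.000  rows~3.0
```

View pics/w2.png

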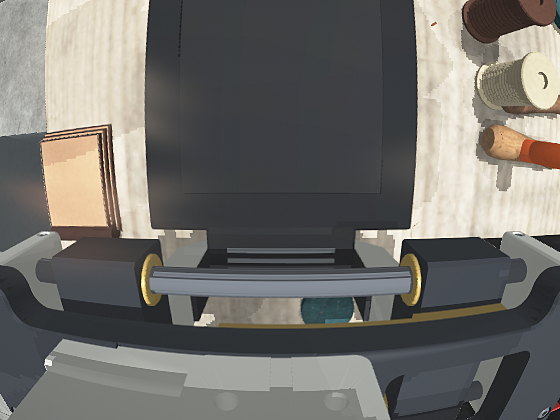

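View pics/s2.png

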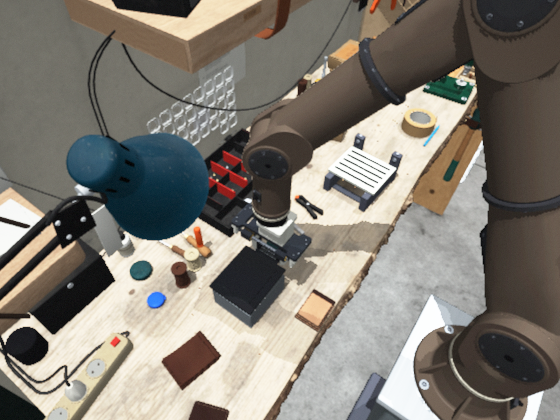

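Emit:
{"method": "move_arm", "body": {
  "steps": "-0.015 0 0 0 255;-0.03 0 0 0 255;-0.045 0 0 0 255;-0.06 0 0 0 255;-0.075 0 0 0 255;-0.09 0 0 0 255;-0.105 0 0 0 255;-0.12 0 0 0 255;-0.12 0 0 0 255"
}}

```text
clock: 3.93
position: [0.5365, 0.0327, 0.193]
ee_rot: [0.0, 1.567, 0.0]
force: [0.1, -0.1, -1.4]
width: 0.748
```

```bash
python3 -c "
from h import *
go(.534,.035,.2,0)
snap('wrist','w3.png');d=snap('scene','s3.png');crop(d,'s3c.png',160,150,360,340,4)"
```

```text
t 3.93 p [0.5365 0.0327 0.193 ] yaw -0.00 tilt -1.000 F [ 0.1 -0.1 -1.4] w 0.748 q7 -0.37 q1 0.23
ROW -0.007 0.002 -0.002 -0.000  rows~0.2
```

View pics/w3.png

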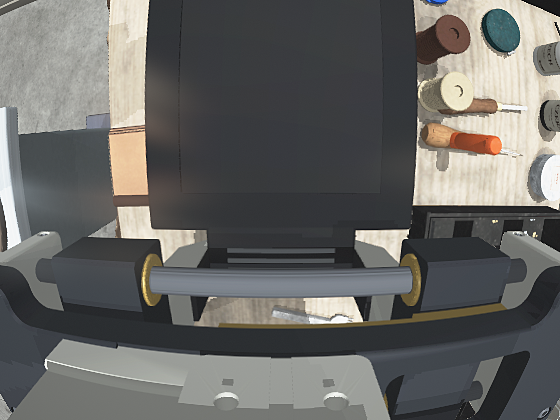

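View pics/s3c.png

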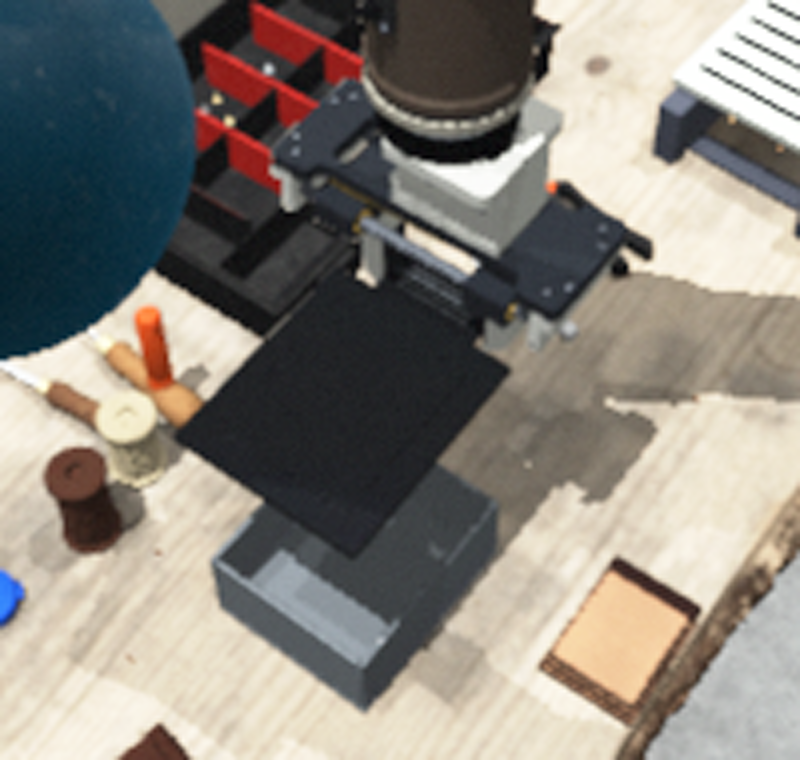

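```bash
python3 -c "
from h import *
go(.435,-.2,.17,0)"
```

```text
t 4.03 p [0.5352 0.0322 0.1904] yaw -0.01 tilt -1.000 F [-0.2 -0.4 -1.8] w 0.746 q7 -0.37 q1 0.23
ROW 0.020 -0.232 -0.100 -0.000  rows~6.1
```

Emit:
{"method": "move_arm", "body": {
  "steps": "0 -0.023 -0.01 0 255;0.005 -0.046 -0.02 0 255;0.01 -0.075 -0.03 0 255;0.01 -0.105 -0.043 0 255;0.01 -0.135 -0.056 0 255;0.015 -0.165 -0.07 0 255;0.02 -0.19 -0.08 0 255;0.02 -0.215 -0.092 0 255;0.02 -0.232 -0.1 0 255;0.02 -0.232 -0.1 0 255"
}}

```text
clock: 4.87
position: [0.432, -0.2038, 0.169]
ee_rot: [0.004, 1.575, -0.005]
force: [0.7, 0.2, -2.3]
width: 0.746
```

Emit:
{"method": "move_arm", "body": {
  "steps": "0.02 0 0 0 255;0.04 0 0 0 255;0.06 0 0 0 255;0.08 0 0 0 255;0.1 0 0 0 255;0.115 0 0 0 255;0.13 0 0 0 255;0.14 0 0 0 255;0.145 0 0 0 255;0.145 0 0 0 255"
}}

```text
clock: 5.7
position: [0.4345, -0.199, 0.0245]
ee_rot: [0.0, 1.573, 0.001]
force: [0.8, 0.2, -1.3]
width: 0.75
```

```bash
python3 -c "
from h import *
go(.435,-.2,.004,0)
d=snap('scene','s4.png');crop(d,'s4c.png',200,120,400,310,4)"
```

```text
t 5.70 p [ 0.4345 -0.199   0.0245] yaw 0.03 tilt -1.000 F [ 0.8  0.2 -1.3] w 0.750 q7 0.01 q1 0.59
ROW 0.020 -0.001 0.001 0.000  rows~0.5
```

View pics/s4c.png

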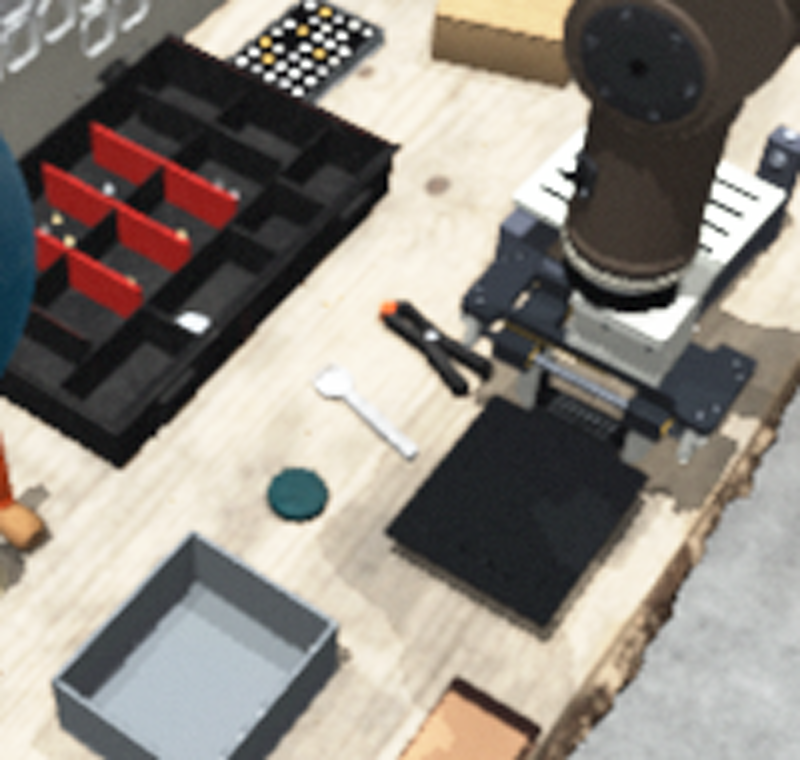

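Emit:
{"method": "move_arm", "body": {
  "steps": "0.007 0 0 0 255;0.014 0 0 0 255;0.019 0 0 0 255;0.019 0 0 0 255;0.019 0 0 0 45;0.019 0 0 0 45;0.019 0 0 0 45;0.019 0 0 0 30"
}}

```text
clock: 6.42
position: [0.4355, -0.1997, 0.007]
ee_rot: [-0.0, 1.57, -0.0]
force: [-0.6, 0.1, -0.6]
width: 0.854
```

```bash
python3 -c "
from h import *
go(.435,-.2,.15,0)"
```

```text
t 6.42 p [ 0.4355 -0.1997  0.007 ] yaw -0.00 tilt -1.000 F [-0.6  0.1 -0.6] w 0.854 q7 -0.01 q1 0.57
ROW -0.143 -0.000 -0.000 -0.000  rows~3.4
```

Emit:
{"method": "move_arm", "body": {
  "steps": "-0.04 0 0 0 0;-0.08 0 0 0 0;-0.12 0 0 0 0;-0.15 -0.02 0.04 0.3 0;-0.15 -0.02 0.08 0.5 0;-0.15 -0.02 0.12 0.7 0;-0.15 -0.02 0.138 0.9 0;-0.15 -0.02 0.138 1.1 0;-0.15 -0.02 0.138 1.2 0;-0.15 -0.02 0.138 1.2 0"
}}

```text
clock: 7.25
position: [0.5736, -0.2193, 0.1566]
ee_rot: [0.688, 1.459, -0.687]
force: [-0.3, 0.7, -0.3]
width: 0.999
```

```bash
python3 -c "
from h import *
go(.573,-.217,.15,-99.5)
snap('wrist','w5.png')
d=snap('top','t5.png');crop(d,'t5c.png',180,180,380,290,4)"
```

```text
t 7.25 p [ 0.5736 -0.2193  0.1566] yaw -50.46 tilt -1.000 F [-0.3  0.7 -0.3] w 0.999 q7 -0.70 q1 0.42
ROW 0.007 0.001 -0.002 0.856  rows~6.8
```

View pics/w5.png

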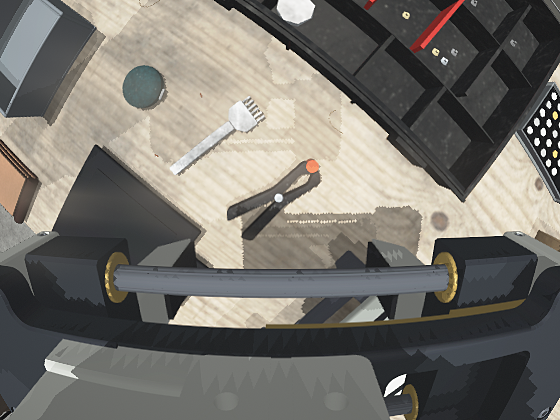

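View pics/t5c.png

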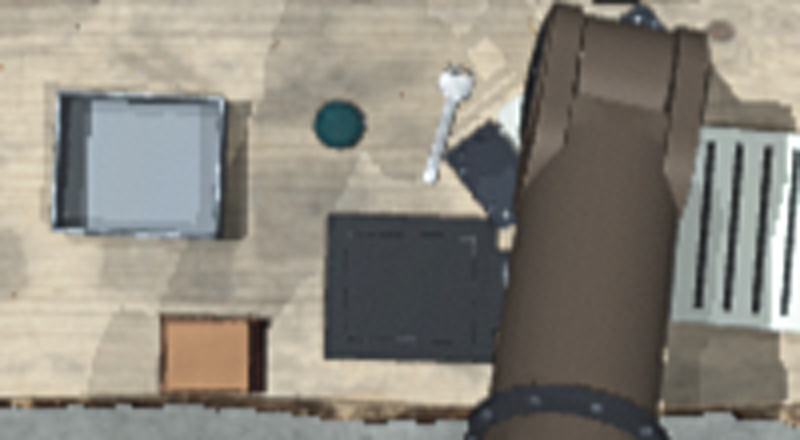

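```bash
python3 -c "
from h import *
d=load('wrist')
for n,u,v,z in [('tip',313,163,.012),('h1',229,213,.012),('h2',246,236,.012),('piv',278,199,.014),('irontail',174,170,.008),('ironhead',240,117,.008),('ironteeth',253,110,.005),('teal',144,87,.013)]: print(n,np.round(wpx(d,u,v,z),4))"
```

```text
tip [ 0.6194 -0.2204  0.012 ]
h1 [ 0.5307 -0.1892  0.012 ]
h2 [ 0.5227 -0.2165  0.012 ]
piv [ 0.5721 -0.2168  0.014 ]
irontail [ 0.5288 -0.1199  0.008 ]
ironhead [ 0.6093 -0.1401  0.008 ]
ironteeth [ 0.622  -0.1452  0.005 ]
teal [ 0.5759 -0.0454  0.013 ]
```

Emit:
{"method": "move_arm", "body": {
  "steps": "0 0 0 0.12 60;0 0 0 0.24 60;0 0 0 0.36 60;0 0 0 0.48 60;0 0 0 0.6 60;0 0 0 0.72 60;0 0 0 0.82 60;0 0 0 0.875 60;0 0 0 0.875 60"
}}

```text
clock: 8.1
position: [0.5731, -0.2196, 0.1569]
ee_rot: [1.339, 1.12, -1.339]
force: [0.5, 0.7, -0.1]
width: 0.763
```

```bash
python3 -c "
from h import *
go(.572,-.215,.007,-100.6)"
```

```text
t 8.10 p [ 0.5731 -0.2196  0.1569] yaw -100.16 tilt -1.000 F [ 0.5  0.7 -0.1] w 0.763 q7 -1.46 q1 0.27
ROW 0.150 -0.002 -0.004 0.008  rows~3.6
```

Emit:
{"method": "move_arm", "body": {
  "steps": "0.04 -0.002 -0.004 0 60;0.08 -0.002 -0.004 0 60;0.12 -0.002 -0.004 0 60;0.15 -0.002 -0.004 0 60;0.15 -0.002 -0.004 0 60;0.15 -0.002 -0.004 0 60;0.15 -0.002 -0.004 0 255;0.15 -0.002 -0.004 0 255;0.15 -0.002 -0.004 0 255;0.15 -0.002 -0.004 0 255",
  "squeeze": 20
}}

```text
clock: 8.93
position: [0.5724, -0.2155, 0.0076]
ee_rot: [1.34, 1.118, -1.338]
force: [0.2, -0.7, 0.1]
width: 0.527
```

Emit:
{"method": "move_arm", "body": {
  "steps": "0 0 0 0 255;0 0 0 0 255;-0.03 0 0 0 255;-0.07 0 0 0 255;-0.11 0 0 0 255;-0.14 0 0 0 255;-0.14 0 0 0 255"
}}

```text
clock: 9.52
position: [0.5756, -0.2166, 0.1538]
ee_rot: [1.343, 1.11, -1.333]
force: [0.9, -0.7, -0.5]
width: 0.024
```

```bash
python3 -c "
from h import *
go(.55,.12,.15,-180)
snap('wrist','w6.png')"
```

```text
t 9.52 p [ 0.5756 -0.2166  0.1538] yaw -100.27 tilt -1.000 F [ 0.9 -0.7 -0.5] w 0.024 q7 -1.47 q1 0.27
ROW 0.003 -0.085 -0.327 1.392  rows~11.1
```

View pics/w6.png

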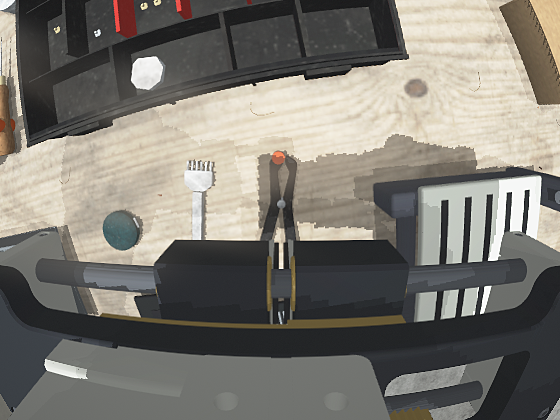

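```bash
python3 -c "
from h import *
d=load('wrist')
for n,u,v,z in [('tip',278,153,.012),('piv',281,203,.014)]: print(n,np.round(wpx(d,u,v,z),4))
crop(d,'w6c.png',200,130,360,340,3)"
```

```text
tip [ 0.6206 -0.2218  0.012 ]
piv [ 0.574  -0.2162  0.014 ]
```

View pics/w6c.png

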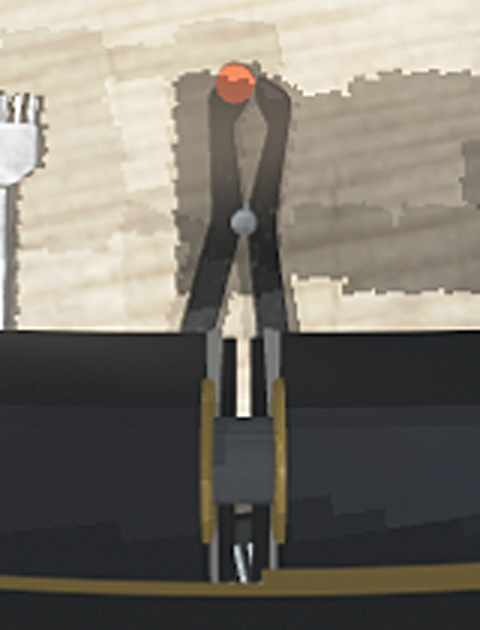

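Emit:
{"method": "move_arm", "body": {
  "steps": "0 0 0 0 60;0 0 0 0 60;0 0 0 0 60;0 0 0 0 60;0 0 0 0 60;0 0 0 0 60"
}}

```text
clock: 10.07
position: [0.5717, -0.2153, 0.1461]
ee_rot: [1.34, 1.12, -1.341]
force: [0.0, -0.4, -0.4]
width: 0.397
```

```bash
python3 -c "
from h import *
d=snap('wrist','w7.png')
crop(d,'w7c.png',150,130,410,340,3)
go(.572,-.215,.007,-100.6)"
```

```text
t 10.12 p [ 0.5718 -0.2153  0.1462] yaw -100.27 tilt -1.000 F [ 0.2 -0.4  1. ] w 0.444 q7 -1.47 q1 0.27
ROW 0.139 0.000 -0.000 0.006  rows~3.3
```

View pics/w7c.png

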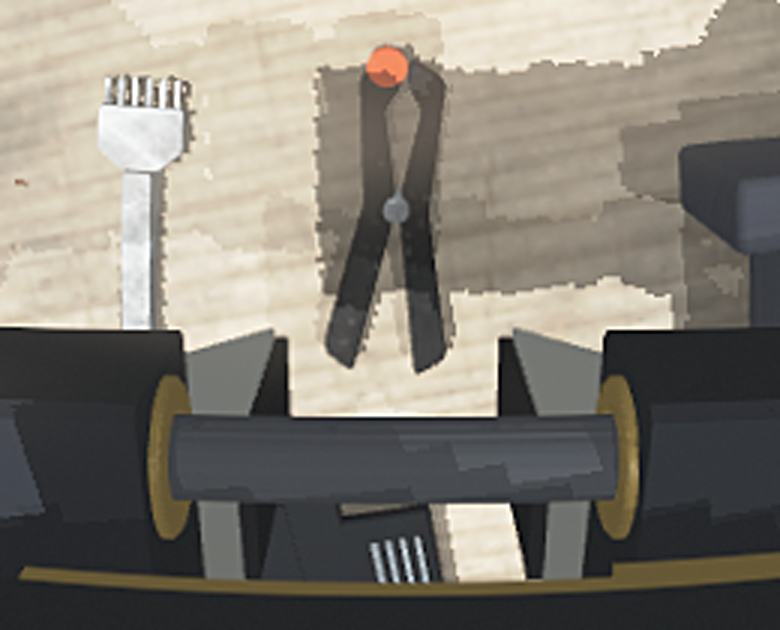

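Emit:
{"method": "move_arm", "body": {
  "steps": "0.04 0 0 0 60;0.08 0 0 0 60;0.12 0 0 0 60;0.14 0 0 0 60;0.14 0 0 0 60;0.14 0 0 0 255;0.14 0 0 0 255;0.14 0 0 0 255;0.14 0 0 0 255;0.14 0 0 0 255",
  "squeeze": 20
}}

```text
clock: 10.95
position: [0.5725, -0.2156, 0.0076]
ee_rot: [1.341, 1.118, -1.339]
force: [-0.2, 0.7, 0.7]
width: 0.456
```

Emit:
{"method": "move_arm", "body": {
  "steps": "0 0 0 0 255;0 0 0 0 255;0 0 0 0 255;0 0 0 0 255;0 0 0 0 255;0 0 0 0 255;0 0 0 0 255"
}}

```text
clock: 11.53
position: [0.5721, -0.2155, 0.0069]
ee_rot: [1.34, 1.119, -1.34]
force: [-1.0, -0.6, 5.3]
width: 0.25
```

Gripped at 23 mm. Lift and carry to the tub.

Emit:
{"method": "move_arm", "body": {
  "steps": "-0.03 0 0 0 255;-0.06 0 0 0 255;-0.1 0 0 0 255;-0.13 0 0 0 255;-0.145 0 0 0 255;-0.145 0 0 0 255"
}}

```text
clock: 12.03
position: [0.5742, -0.216, 0.1557]
ee_rot: [1.342, 1.113, -1.336]
force: [0.1, 0.1, 0.2]
width: 0.252
```

```bash
python3 -c "
from h import *
go(.555,.12,.15,180)
d=snap('wrist','w8.png')"
```

```text
t 12.03 p [ 0.5742 -0.216   0.1557] yaw -100.27 tilt -1.000 F [0.1 0.1 0.2] w 0.252 q7 -1.47 q1 0.27
ROW 0.005 -0.079 -0.327 1.391  rows~11.1
```

View pics/w8.png

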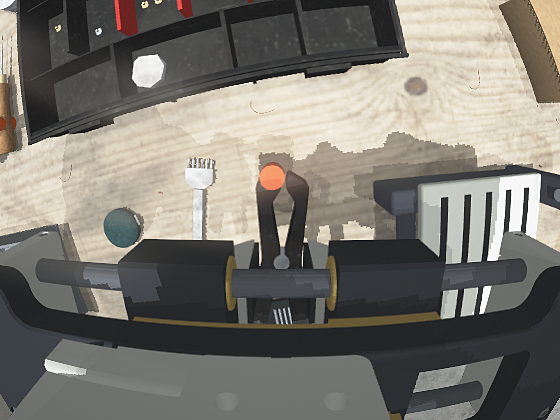

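Emit:
{"method": "move_arm", "body": {
  "steps": "0 -0.002 -0.02 -0.1 255;0 -0.009 -0.05 -0.22 255;0 -0.018 -0.09 -0.34 255;0 -0.027 -0.13 -0.46 255;0 -0.036 -0.17 -0.58 255;0 -0.045 -0.21 -0.7 255;0 -0.054 -0.25 -0.82 255;0 -0.065 -0.28 -0.94 255;0 -0.075 -0.31 -1.06 255;0 -0.087 -0.325 -1.18 255"
}}

```text
clock: 12.92
position: [0.5429, 0.1246, 0.15]
ee_rot: [0.44, 1.529, -0.438]
force: [0.6, 0.4, -0.8]
width: 0.25
```

```bash
python3 -c "
from h import *
go(.548,.12,.1,0)"
```

```text
t 12.92 p [0.5429 0.1246 0.15  ] yaw -32.07 tilt -1.000 F [ 0.6  0.4 -0.8] w 0.250 q7 -1.05 q1 -0.06
ROW 0.050 -0.001 0.007 -0.560  rows~4.5
```

Emit:
{"method": "move_arm", "body": {
  "steps": "0 0 0 -0.12 255;0 0 0.005 -0.24 255;0 0 0.005 -0.36 255;0 0 0.005 -0.48 255;0.02 0 0.005 -0.56 255;0.05 0 0.005 -0.56 255;0.08 0 0.005 -0.56 255;0.1 0 0.005 -0.56 255;0.11 0 0.005 -0.56 255;0.11 0 0.005 -0.56 255"
}}

```text
clock: 13.75
position: [0.5459, 0.1166, 0.0384]
ee_rot: [0.007, 1.577, -0.008]
force: [-0.7, -0.1, -0.7]
width: 0.25
```

Emit:
{"method": "move_arm", "body": {
  "steps": "0 0 0 0 150;0 0 0 0 150;0 0 0 0 150;0 0 0 0 150;-0.03 0 0 0 150;-0.07 0 0 0 150;-0.11 0 0 0 150;-0.11 0 0 0 100"
}}

```text
clock: 14.42
position: [0.5525, 0.1192, 0.16]
ee_rot: [0.01, 1.559, -0.005]
force: [1.1, 1.0, -0.1]
width: 0.443
```

```bash
python3 -c "
from h import *
go(.57,-.13,.15,-99.5)
d=snap('wrist','w9.png');d=snap('top','t9.png')"
```

```text
t 14.42 p [0.5525 0.1192 0.16  ] yaw -0.57 tilt -1.000 F [ 1.1  1.  -0.1] w 0.443 q7 -0.55 q1 0.05
ROW 0.009 -0.249 0.020 1.727  rows~13.8
```

View pics/w9.png

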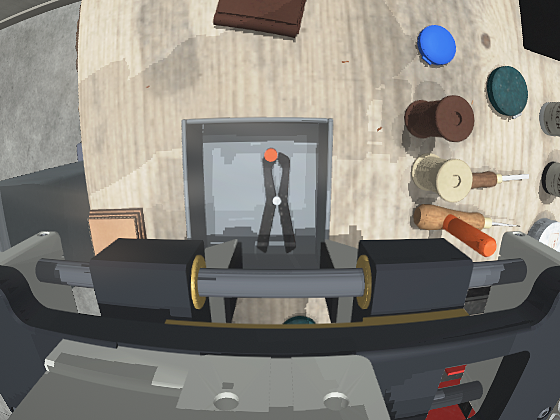

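Emit:
{"method": "move_arm", "body": {
  "steps": "0 -0.02 0.002 0.1 100;0 -0.05 0.004 0.22 100;0 -0.085 0.006 0.34 100;0 -0.12 0.008 0.46 100;0 -0.155 0.01 0.58 100;0 -0.19 0.012 0.7 100;0 -0.22 0.014 0.82 100;0 -0.24 0.016 0.94 100;0 -0.25 0.017 1.06 100;0 -0.25 0.017 1.18 100"
}}

```text
clock: 15.35
position: [0.5619, -0.137, 0.1506]
ee_rot: [0.931, 1.362, -0.935]
force: [0.2, 1.1, 0.2]
width: 0.608
```

```bash
python3 -c "
from h import *
go(.567,-.131,.15,-105.2)
d=snap('wrist','w10.png')
crop(d,'w10c.png',100,30,400,240,2.6)"
```

```text
t 15.35 p [ 0.5619 -0.137   0.1506] yaw -68.81 tilt -1.000 F [0.2 1.1 0.2] w 0.608 q7 -1.13 q1 0.25
ROW 0.001 0.007 -0.004 0.635  rows~5.1
```

View pics/w10c.png

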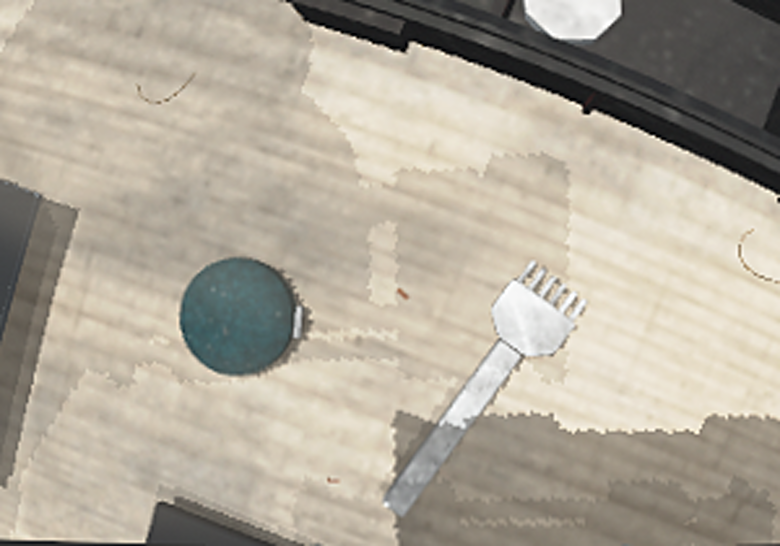

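```bash
python3 -c "
from h import *
d=load('wrist')
a=wpx(d,253,225,.008);b=wpx(d,300,162.7,.008);c=wpx(d,100+562/2.6,30+285/2.6,.006);e=wpx(d,100+237/2.6,30+315/2.6,.013)
print(a,b,c,e,np.degrees(np.arctan2((b-a)[1],(b-a)[0])),(a+c)/2)"
```

```text
[ 0.52797881 -0.12103976  0.008     ] [ 0.60052499 -0.14093623  0.008     ] [ 0.62606794 -0.14708795  0.006     ] [ 0.57563433 -0.04217831  0.013     ] -15.33679430921137 [ 0.57702337 -0.13406386  0.007     ]
```

Emit:
{"method": "move_arm", "body": {
  "steps": "0 0 0 0.12 100;0 0 0 0.24 100;0 0 0 0.36 100;0 0 0 0.48 100;0 0 0 0.6 100;0 0 0 0.63 100;0 0 0 0.63 130;0 0 0 0.63 130"
}}

```text
clock: 16.07
position: [0.5625, -0.1324, 0.1511]
ee_rot: [1.387, 1.084, -1.388]
force: [0.6, -0.1, -0.4]
width: 0.519
```

```bash
python3 -c "
from h import *
go(.567,-.131,.005,-105)"
```

```text
t 16.07 p [ 0.5625 -0.1324  0.1511] yaw -104.04 tilt -1.000 F [ 0.6 -0.1 -0.4] w 0.519 q7 -1.68 q1 0.14
ROW 0.146 0.004 -0.002 0.017  rows~3.5
```

Emit:
{"method": "move_arm", "body": {
  "steps": "0.04 0.004 0 0.017 130;0.08 0.004 0 0.017 130;0.12 0.004 0 0.017 130;0.146 0.004 0 0.017 130;0.146 0.004 0 0.017 130;0.146 0.004 0 0.017 255;0.146 0.004 0 0.017 255;0.146 0.004 0 0.017 255;0.146 0.004 0 0.017 255;0.146 0.004 0 0.017 255",
  "squeeze": 25
}}

```text
clock: 16.9
position: [0.5672, -0.134, 0.0063]
ee_rot: [1.403, 1.071, -1.402]
force: [0.3, 0.5, 0.9]
width: 0.179
```

Emit:
{"method": "move_arm", "body": {
  "steps": "0 0 0 0 255;0 0 0 0 255;0 0 0 0 255;0 0 0 0 255;0 0 0 0 255;-0.03 0 0 0 255;-0.06 0 0 0 255;-0.1 0 0 0 255;-0.14 0 0 0 255;-0.14 0 0 0 255"
}}

```text
clock: 17.73
position: [0.5709, -0.135, 0.1532]
ee_rot: [1.408, 1.062, -1.394]
force: [1.5, -0.3, -0.9]
width: 0.1
```

```bash
python3 -c "
from h import *
go(.51,.12,.15,0)
d=snap('wrist','w11.png')"
```

```text
t 17.73 p [ 0.5709 -0.135   0.1532] yaw -105.28 tilt -1.000 F [ 1.5 -0.3 -0.9] w 0.100 q7 -1.69 q1 0.14
ROW 0.002 -0.126 -0.230 -1.838  rows~14.7
```

View pics/w11.png

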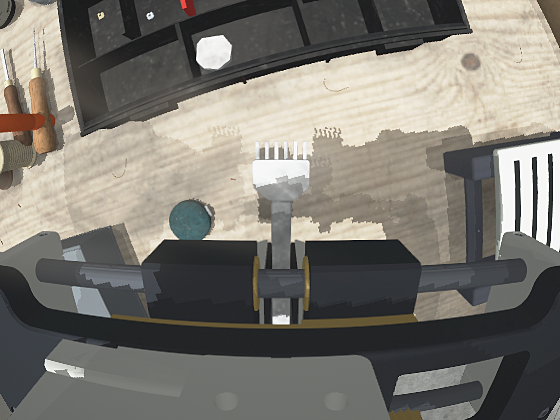

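Emit:
{"method": "move_arm", "body": {
  "steps": "0 -0.006 -0.015 -0.1 255;0 -0.015 -0.035 -0.22 255;0 -0.03 -0.06 -0.34 255;0 -0.045 -0.085 -0.46 255;0 -0.06 -0.11 -0.58 255;0 -0.075 -0.135 -0.7 255;0 -0.085 -0.16 -0.82 255;0 -0.1 -0.185 -0.94 255;0 -0.11 -0.205 -1.06 255;0 -0.12 -0.23 -1.18 255"
}}

```text
clock: 18.62
position: [0.5101, 0.1197, 0.1444]
ee_rot: [0.509, 1.512, -0.512]
force: [0.1, -0.8, -1.7]
width: 0.104
```

```bash
python3 -c "
from h import *
go(.514,.12,.052,0)"
```

```text
t 18.62 p [0.5101 0.1197 0.1444] yaw -37.32 tilt -1.000 F [ 0.1 -0.8 -1.7] w 0.104 q7 -1.15 q1 -0.07
ROW 0.092 0.003 0.003 -0.651  rows~5.2
```

Emit:
{"method": "move_arm", "body": {
  "steps": "0 0 0 -0.12 255;0 0 0.003 -0.24 255;0 0.003 0.003 -0.36 255;0 0.003 0.003 -0.48 255;0 0.003 0.003 -0.6 255;0.02 0.003 0.003 -0.65 255;0.05 0.003 0.003 -0.65 255;0.08 0.003 0.003 -0.65 255;0.095 0.003 0.003 -0.65 255;0.095 0.003 0.003 -0.65 255"
}}

```text
clock: 19.45
position: [0.5125, 0.1187, 0.0464]
ee_rot: [0.004, 1.578, -0.007]
force: [-0.6, 0.2, -1.7]
width: 0.101
```

Emit:
{"method": "move_arm", "body": {
  "steps": "0 0 0 0 210;0 0 0 0 210;0 0 0 0 210;-0.03 0 0 0 190;-0.07 0 0 0 150;-0.1 0 0 0 100;-0.1 0 0 0 80"
}}

```text
clock: 20.03
position: [0.5195, 0.1219, 0.158]
ee_rot: [0.008, 1.56, -0.003]
force: [0.5, 0.7, -0.1]
width: 0.417
```

```bash
python3 -c "
from h import *
go(.575,-.044,.15,0)
d=snap('wrist','w12.png')"
```

```text
t 20.03 p [0.5195 0.1219 0.158 ] yaw -0.40 tilt -1.000 F [ 0.5  0.7 -0.1] w 0.417 q7 -0.57 q1 0.05
ROW 0.008 -0.166 0.057 -0.007  rows~4.2
```

View pics/w12.png

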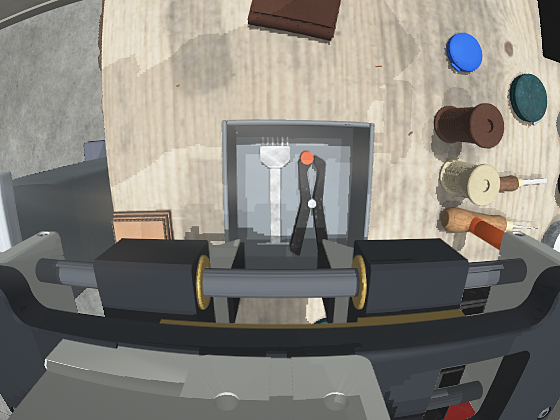

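Emit:
{"method": "move_arm", "body": {
  "steps": "0 -0.03 0.01 0 60;0 -0.07 0.025 0 60;0 -0.11 0.04 0 60;0 -0.15 0.055 0 60;0 -0.166 0.057 0 60;0 -0.166 0.057 0 60;0 -0.166 0.057 0 60;0 -0.166 0.057 0 60"
}}

```text
clock: 20.75
position: [0.5713, -0.0451, 0.1508]
ee_rot: [0.005, 1.571, -0.004]
force: [-1.2, 0.7, -0.1]
width: 0.765
```

```bash
python3 -c "
from h import *
go(.575,-.044,.005,0)
d=snap('wrist','w13.png')"
```

```text
t 20.75 p [ 0.5713 -0.0451  0.1508] yaw -0.35 tilt -1.000 F [-1.2  0.7 -0.1] w 0.765 q7 -0.24 q1 0.31
ROW 0.146 0.001 0.004 -0.006  rows~3.5
```

View pics/w13.png

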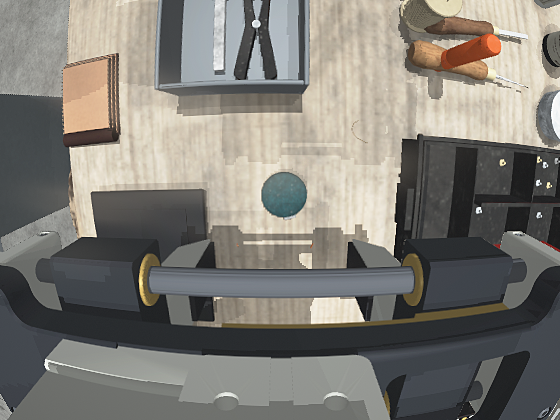

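```bash
python3 -c "
from h import *
d=load('wrist')
print(wpx(d,284,193.5,.013),wpx(d,284,218,.006),wpx(d,284,172,.013),wpx(d,262,194,.013),wpx(d,307,194,.013), wpx(d,205,191,.016))"
```

```text
[ 0.57459257 -0.03822716  0.013     ] [ 0.57457013 -0.06392156  0.006     ] [ 0.57467177 -0.01806608  0.013     ] [ 0.55412954 -0.03856538  0.013     ] [ 0.59601415 -0.03879497  0.013     ] [ 0.50079454 -0.03449292  0.016     ]
```

Emit:
{"method": "move_arm", "body": {
  "steps": "0.04 0.004 0.003 0 60;0.08 0.004 0.003 0 60;0.12 0.004 0.003 0 60;0.146 0.004 0.003 0 60;0.146 0.004 0.003 0 60;0.146 0.004 0.003 0 255;0.146 0.004 0.003 0 255;0.146 0.004 0.003 0 255;0.146 0.004 0.003 0 255;0.146 0.004 0.003 0 255",
  "squeeze": 25
}}

```text
clock: 21.63
position: [0.5749, -0.0421, 0.0052]
ee_rot: [0.005, 1.57, -0.005]
force: [0.0, 0.6, 2.1]
width: 0.466
```

Emit:
{"method": "move_arm", "body": {
  "steps": "0 0 0 0 255;0 0 0 0 255;0 0 0 0 255;-0.03 0 0 0 255;-0.06 0 0 0 255;-0.1 0 0 0 255;-0.14 0 0 0 255;-0.14 0 0 0 255"
}}

```text
clock: 22.3
position: [0.5788, -0.0419, 0.1522]
ee_rot: [0.006, 1.56, -0.006]
force: [2.0, 0.2, -1.3]
width: 0.463
```

```bash
python3 -c "
from h import *
go(.535,.12,.15,0)
d=snap('wrist','w14.png')"
```

```text
t 22.30 p [ 0.5788 -0.0419  0.1522] yaw -0.42 tilt -1.000 F [ 2.   0.2 -1.3] w 0.463 q7 -0.25 q1 0.30
ROW 0.002 0.162 -0.045 -0.007  rows~4.0
```

View pics/w14.png

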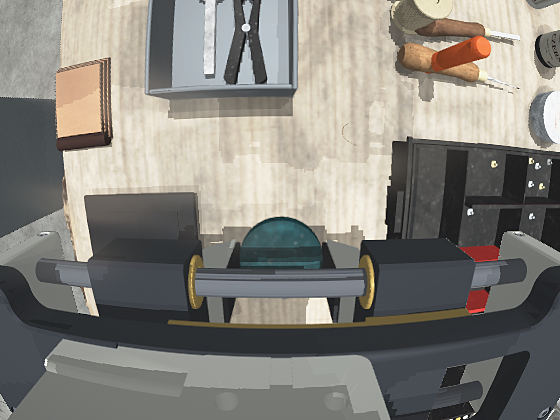

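Emit:
{"method": "move_arm", "body": {
  "steps": "0 0.03 -0.01 0 255;0 0.07 -0.02 0 255;0 0.11 -0.033 0 255;0 0.15 -0.043 0 255;0 0.162 -0.043 0 255;0.03 0.162 -0.043 0 255;0.06 0.162 -0.043 0 255;0.085 0.162 -0.043 0 255;0.1 0.162 -0.043 0 255;0.1 0.162 -0.043 0 255"
}}

```text
clock: 23.18
position: [0.53, 0.1186, 0.0406]
ee_rot: [0.004, 1.578, -0.007]
force: [-1.1, -0.3, -0.3]
width: 0.461
```

Emit:
{"method": "move_arm", "body": {
  "steps": "0 0 0 0 100;0 0 0 0 100;0 0 0 0 100;0 0 0 0 100;-0.03 0 0 0 100;-0.07 0 0 0 60;-0.11 0 0 0 60;-0.13 0 0 0 60"
}}

```text
clock: 23.85
position: [0.5345, 0.121, 0.1801]
ee_rot: [0.007, 1.565, -0.004]
force: [0.6, -0.2, 0.2]
width: 0.747
```

```bash
python3 -c "
from h import *
go(.49,-.25,.2,0)
d=snap('wrist','w15.png')"
```

```text
t 23.85 p [0.5345 0.121  0.1801] yaw -0.39 tilt -1.000 F [ 0.6 -0.2  0.2] w 0.747 q7 -0.55 q1 0.06
ROW -0.021 -0.371 -0.042 -0.007  rows~9.0
```

View pics/w15.png

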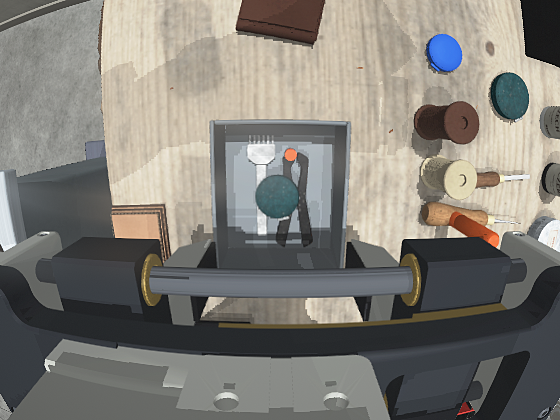

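```bash
python3 -c "
from h import *
go(.5,-.285,.18,-3.4)"
```

```text
t 23.90 p [0.5359 0.1215 0.1826] yaw -0.40 tilt -1.000 F [1.2 0.8 2.6] w 0.757 q7 -0.55 q1 0.06
ROW 0.001 -0.407 -0.033 0.052  rows~9.8
```

Emit:
{"method": "move_arm", "body": {
  "steps": "0 -0.03 -0.003 0.01 117;0 -0.07 -0.006 0.02 117;0 -0.11 -0.01 0.03 117;0 -0.15 -0.013 0.04 117;0 -0.19 -0.016 0.052 117;0 -0.23 -0.02 0.052 117;0 -0.27 -0.023 0.052 117;0 -0.31 -0.026 0.052 117;0 -0.35 -0.03 0.052 117;0 -0.38 -0.033 0.052 117"
}}

```text
clock: 24.73
position: [0.4962, -0.264, 0.1755]
ee_rot: [0.047, 1.569, -0.05]
force: [0.3, -0.3, 0.4]
width: 0.541
```

Emit:
{"method": "move_arm", "body": {
  "steps": "0 -0.017 0 0 117;0 -0.017 0 0 117;0 -0.017 0 0 117"
}}

```text
clock: 24.98
position: [0.4959, -0.2778, 0.1752]
ee_rot: [0.048, 1.57, -0.049]
force: [0.6, 1.7, 0.8]
width: 0.544
```

```bash
python3 -c "
from h import *
go(.5,-.285,.055,-3.4)
d=snap('wrist','w16.png');d=snap('top','t16.png');d=snap('scene','s16.png')"
```

```text
t 24.98 p [ 0.4959 -0.2778  0.1752] yaw -3.52 tilt -1.000 F [0.6 1.7 0.8] w 0.544 q7 0.18 q1 0.69
ROW 0.120 -0.007 0.004 -0.002  rows~2.9
```

View pics/w16.png

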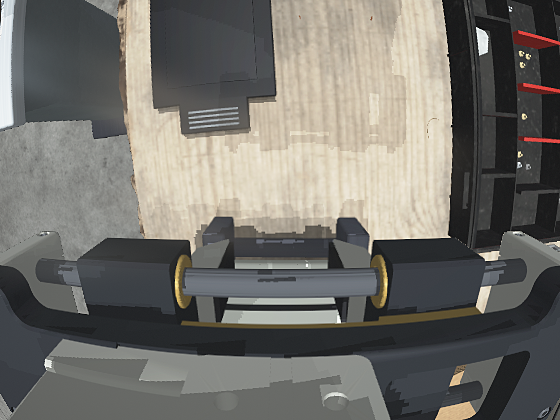

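View pics/s16.png

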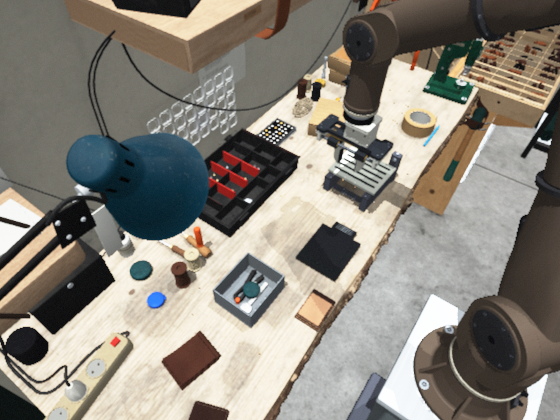

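Emit:
{"method": "move_arm", "body": {
  "steps": "0.03 0 0 0 117;0.06 0 0 0 117;0.09 0 0 0 117;0.115 0 0 0 117;0.12 0 0 0 117;0.12 0 0 0 117"
}}

```text
clock: 25.63
position: [0.4955, -0.2751, 0.0536]
ee_rot: [0.046, 1.573, -0.043]
force: [-0.1, 0.3, 0.8]
width: 0.54
```

```bash
python3 -c "
from h import *
go(.497,-.325,.055,-3.4)"
```

```text
t 25.63 p [ 0.4955 -0.2751  0.0536] yaw -3.27 tilt -1.000 F [-0.1  0.3  0.8] w 0.540 q7 0.11 q1 0.65
ROW -0.001 -0.050 0.004 0.002  rows~1.2
```

Emit:
{"method": "move_arm", "body": {
  "steps": "0 -0.02 0.002 0 117;0 -0.035 0.002 0 117;0 -0.042 0.003 0 117;0 -0.044 0.003 0 117;0 -0.046 0.003 0 117;0 -0.048 0.003 0 117;0 -0.049 0.003 0 117;0 -0.05 0.003 0 117;0 -0.05 0.003 0 117"
}}

```text
clock: 26.38
position: [0.4983, -0.3195, 0.0567]
ee_rot: [0.049, 1.569, -0.037]
force: [-1.2, 19.3, 10.5]
width: 0.542
```

```bash
python3 -c "
from h import *
go(.497,-.325,.055,-3.4)
d=snap('wrist','w17.png');d=snap('scene','s17.png');crop(d,'s17c.png',290,100,450,230,5)"
```

```text
t 26.38 p [ 0.4983 -0.3195  0.0567] yaw -3.14 tilt -1.000 F [-1.2 19.3 10.5] w 0.542 q7 0.20 q1 0.72
ROW 0.002 -0.006 -0.001 0.004  rows~0.1
```

View pics/s17c.png

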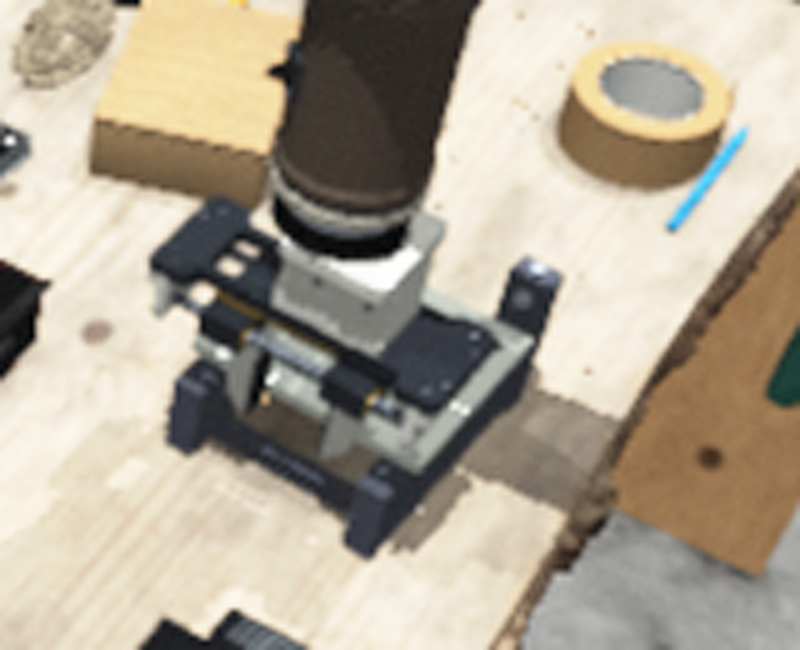

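Emit:
{"method": "move_arm", "body": {
  "steps": "0 -0.003 0 0 117;-0.004 -0.004 0 0 117;-0.008 -0.005 0 0 117;-0.012 -0.005 0 0 117;-0.016 -0.005 0 0 117;-0.02 -0.005 0 0 117;-0.02 -0.005 0 0 117"
}}

```text
clock: 27.07
position: [0.4984, -0.3206, 0.076]
ee_rot: [0.05, 1.57, -0.032]
force: [1.8, 28.6, -0.0]
width: 0.535
```

```bash
python3 -c "
from h import *
go(.497,-.325,.055,-3.4)
d=snap('scene','s18.png');crop(d,'s18c.png',290,100,450,230,5)"
```

```text
t 27.07 p [ 0.4984 -0.3206  0.076 ] yaw -3.00 tilt -1.000 F [ 1.8 28.6 -0. ] w 0.535 q7 0.21 q1 0.73
ROW 0.021 -0.005 -0.001 0.007  rows~0.5
```

View pics/s18c.png

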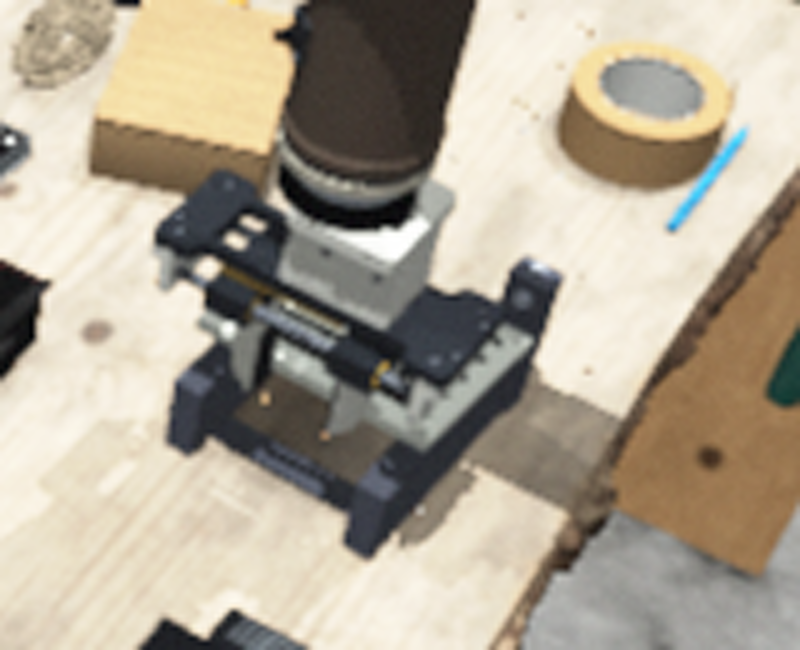

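Emit:
{"method": "move_arm", "body": {
  "steps": "-0.01 -0.001 0 0 117;-0.02 -0.003 0 0 117;-0.03 -0.006 0 0 117;-0.04 -0.009 0 0 117;-0.05 -0.014 0 0 117;-0.06 -0.019 0 0 117;-0.07 -0.027 0 0 117;-0.078 -0.035 0 0 117;-0.078 -0.035 0 0 117"
}}

```text
clock: 27.87
position: [0.497, -0.3631, 0.1574]
ee_rot: [0.045, 1.565, -0.042]
force: [1.4, 5.4, 5.9]
width: 0.541
```

```bash
python3 -c "
from h import *
go(.497,-.325,.055,-3.4)
d=snap('scene','s19.png');crop(d,'s19c.png',290,100,450,230,5)"
```

```text
t 27.87 p [ 0.497  -0.3631  0.1574] yaw -3.18 tilt -1.000 F [1.4 5.4 5.9] w 0.541 q7 0.31 q1 0.80
ROW 0.102 0.038 -0.003 0.004  rows~2.6
```

View pics/s19c.png

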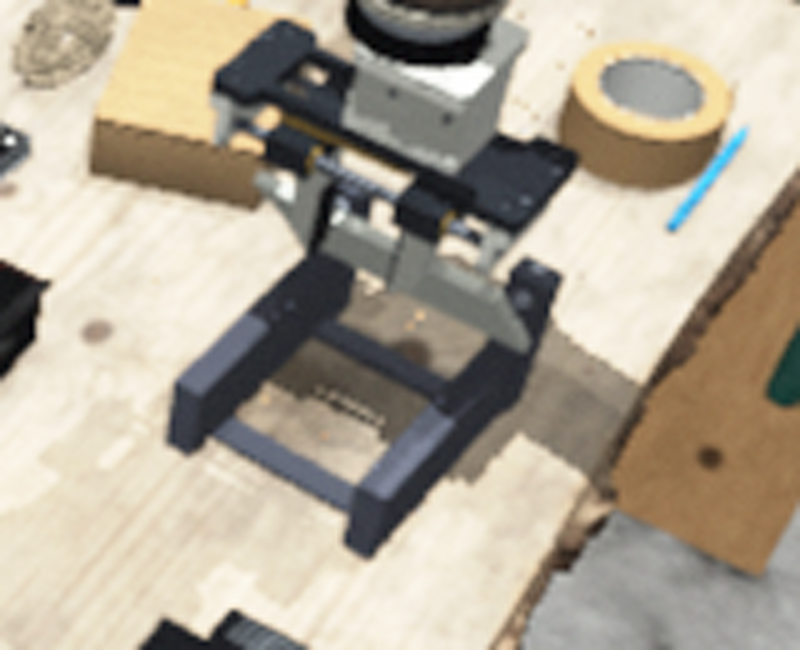

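Emit:
{"method": "move_arm", "body": {
  "steps": "-0.004 -0.008 0 0 117;-0.008 -0.016 0 0 117;-0.011 -0.024 0 0 117;-0.014 -0.032 0 0 117;-0.016 -0.04 0 0 117;-0.018 -0.048 0 0 117;-0.018 -0.054 0 0 117;-0.018 -0.06 0 0 117;-0.018 -0.06 0 0 117"
}}

```text
clock: 28.67
position: [0.4894, -0.4286, 0.1702]
ee_rot: [0.047, 1.571, -0.048]
force: [0.1, 0.2, 0.1]
width: 0.543
```

```bash
python3 -c "
from h import *
go(.49,-.444,.172,-3.4)
d=snap('scene','s20.png');crop(d,'s20c.png',290,100,450,230,5)"
```

```text
t 28.67 p [ 0.4894 -0.4286  0.1702] yaw -3.50 tilt -1.000 F [0.1 0.2 0.1] w 0.543 q7 0.40 q1 0.86
ROW -0.002 -0.015 0.002 -0.002  rows~0.4
```

View pics/s20c.png

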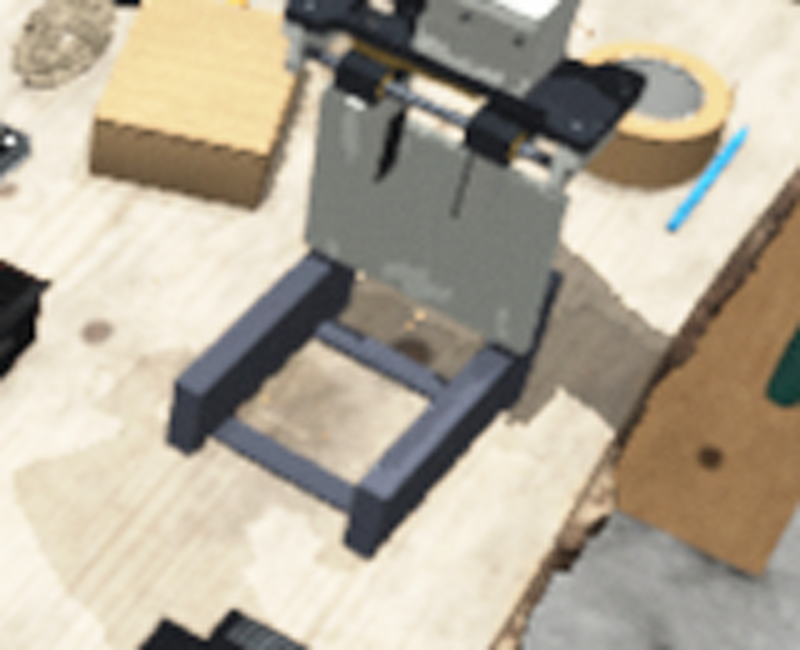

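Emit:
{"method": "move_arm", "body": {
  "steps": "0 -0.002 0 0 117;0 -0.004 0 0 117;0 -0.006 0 0 117;0 -0.008 0 0 117;0 -0.01 0 0 117;0 -0.01 0 0 117"
}}

```text
clock: 29.22
position: [0.4895, -0.4372, 0.1708]
ee_rot: [0.046, 1.57, -0.047]
force: [-1.4, 0.3, -0.0]
width: 0.545
```

```bash
python3 -c "
from h import *
go(.49,-.444,.172,-3.4)
d=snap('scene','s21.png');crop(d,'s21c.png',290,100,450,230,5)
d=snap('top','t21.png');crop(d,'t21c.png',300,180,440,290,5)
"
```

```text
t 29.22 p [ 0.4895 -0.4372  0.1708] yaw -3.41 tilt -1.000 F [-1.4  0.3 -0. ] w 0.545 q7 0.42 q1 0.87
ROW -0.001 -0.007 0.001 -0.000  rows~0.2
```

View pics/s21c.png

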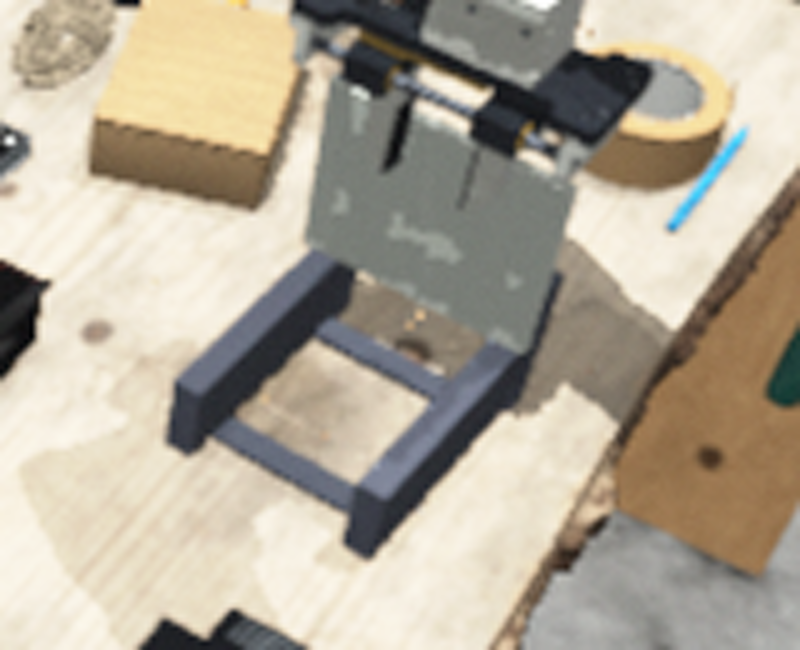

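View pics/t21c.png

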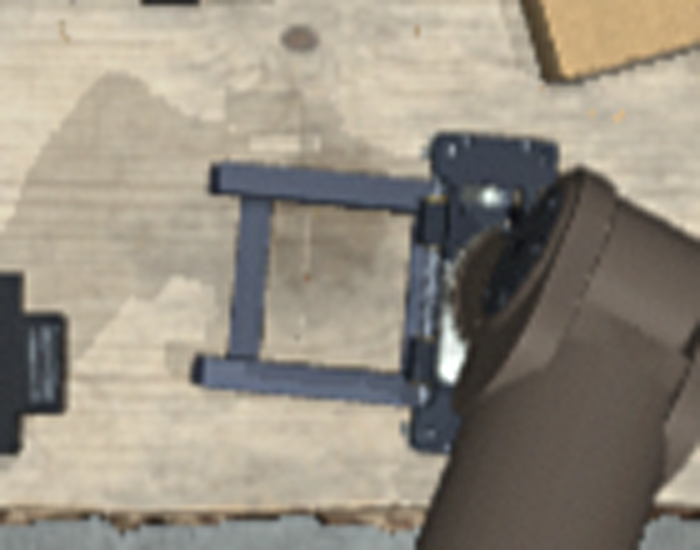

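```bash
cat >> h.py <<'E'
def plane(d,pts):
    P=np.array([px2w(d,u,v) for u,v in pts]); c=P.mean(0); n=np.linalg.svd(P-c)[2][2]
    return P,n,np.abs((P-c)@n).max()
E
python3 -c "
from h import *
d=load('scene')
pts=[(290+x/5,100+y/5) for x,y in [(340,130),(330,180),(325,230),(380,220),(430,260),(430,180),(500,260),(520,320),(550,200),(530,260),(430,290),(490,220)]]
P,n,r=plane(d,pts); print(np.round(P,3),n,r)
d=snap('wrist','w21.png')
"
```

```text
[[ 0.559 -0.46   0.163]
 [ 0.558 -0.459  0.125]
 [ 0.554 -0.46   0.085]
 [ 0.519 -0.455  0.115]
 [ 0.482 -0.459  0.099]
 [ 0.494 -0.454  0.16 ]
 [ 0.439 -0.453  0.126]
 [ 0.416 -0.453  0.089]
 [ 0.42  -0.444  0.189]
 [ 0.422 -0.451  0.137]
 [ 0.478 -0.46   0.075]
 [ 0.451 -0.448  0.156]] [-0.06283118 -0.99499586  0.07768834] 0.00319841376012906
```

View pics/w21.png

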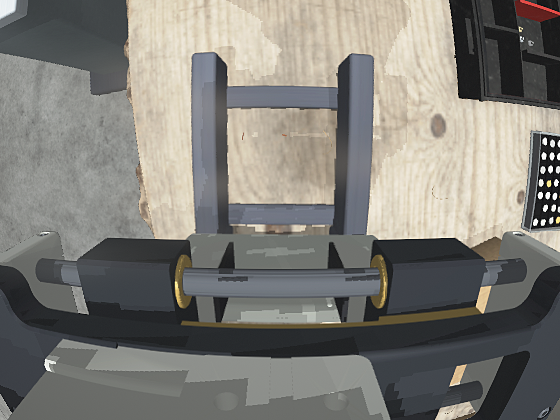

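Emit:
{"method": "move_arm", "body": {
  "steps": "0 -0.002 0 0 117;0 -0.004 0 0 117;0 -0.006 0 0 117;0 -0.007 0 0 117;0 -0.007 0 0 117;0 -0.007 0 0 117"
}}

```text
clock: 29.87
position: [0.4892, -0.4438, 0.1707]
ee_rot: [0.047, 1.57, -0.047]
force: [-0.2, 1.6, -0.4]
width: 0.54
```

```bash
python3 -c "
from h import *
go(.49,-.444,.172,-3.4)
d=snap('scene','s22.png')
pts=[(290+x/5,100+y/5) for x,y in [(340,130),(330,180),(325,230),(380,220),(430,260),(430,180),(500,260),(520,320),(550,200),(530,260),(430,290),(490,220)]]
P,n,r=plane(d,pts); print(n,r)
"
```

```text
t 29.87 p [ 0.4892 -0.4438  0.1707] yaw -3.40 tilt -1.000 F [-0.2  1.6 -0.4] w 0.540 q7 0.43 q1 0.87
ROW -0.001 -0.000 0.001 0.000  rows~0.0
[-0.07534793 -0.99629029  0.04157346] 0.002599693827119021
```

Emit:
{"method": "move_arm", "body": {
  "steps": "0 -0.001 0 0 117;0 -0.002 0 0 117;0 -0.003 0 0 117;0 -0.003 0 0 117;0 -0.002 0 0 117;0 0.0 0 0 117;0 0.004 0 0 117;0 0.008 0 0 117;0 0.012 0 0 117;0 0.012 0 0 117"
}}

```text
clock: 30.75
position: [0.4904, -0.4302, 0.1709]
ee_rot: [0.046, 1.57, -0.045]
force: [0.0, 0.4, -0.5]
width: 0.542
```

```bash
python3 -c "
from h import *
go(.49,-.444,.172,-3.4)
d=snap('scene','s23.png')
pts=[(290+x/5,100+y/5) for x,y in [(340,130),(330,180),(325,230),(380,220),(430,260),(430,180),(500,260),(520,320),(550,200),(530,260),(430,290),(490,220)]]
P,n,r=plane(d,pts); print(P.mean(0),n,r)
crop(d,'s23c.png',290,100,450,230,5)
"
```

```text
t 30.75 p [ 0.4904 -0.4302  0.1709] yaw -3.30 tilt -1.000 F [ 0.   0.4 -0.5] w 0.542 q7 0.41 q1 0.86
ROW -0.001 -0.014 0.000 0.002  rows~0.3
[ 0.4843751  -0.46029447  0.12193991] [0.08072657 0.99591756 0.04039098] 0.0023314413186560226
```

View pics/s23c.png

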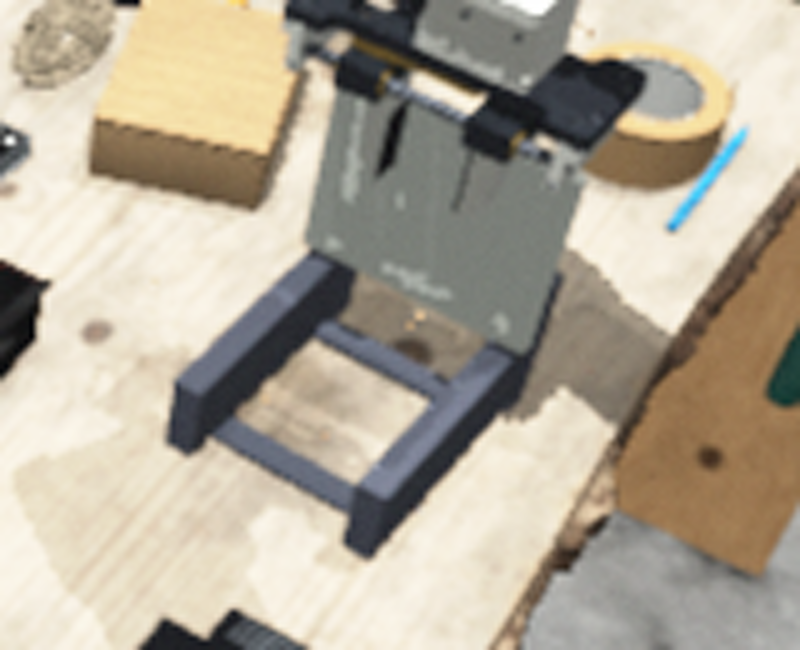

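```bash
python3 -c "
from h import *
go(.489,-.467,.26,-93.4)
"
```

```text
t 30.80 p [ 0.4903 -0.4308  0.1709] yaw -3.32 tilt -1.000 F [ 0.4 -0.8 -0.2] w 0.541 q7 0.41 q1 0.86
ROW -0.089 -0.036 0.001 1.572  rows~12.6
```

Emit:
{"method": "move_arm", "body": {
  "steps": "-0.03 0 0 0 117;-0.06 0 0 0 117;-0.09 0 0 0.1 117;-0.09 0 0 0.22 117;-0.09 0 0 0.34 117;-0.09 -0.01 0 0.46 117;-0.09 -0.02 0 0.58 117;-0.09 -0.03 0 0.7 117;-0.09 -0.036 0 0.82 117;-0.09 -0.036 0 0.94 117"
}}

```text
clock: 31.63
position: [0.4871, -0.4694, 0.2605]
ee_rot: [0.784, 1.425, -0.786]
force: [0.1, -0.8, -0.4]
width: 0.54
```

```bash
python3 -c "
from h import *
go(.489,-.467,.26,-93.4)
"
```

```text
t 31.63 p [ 0.4871 -0.4694  0.2605] yaw -57.69 tilt -1.000 F [ 0.1 -0.8 -0.4] w 0.540 q7 -0.37 q1 0.77
ROW 0.001 0.003 -0.001 0.623  rows~5.0
```

Emit:
{"method": "move_arm", "body": {
  "steps": "0 0.002 -0.001 0.12 117;0 0.002 -0.001 0.24 117;0 0.002 -0.001 0.36 117;0 0.002 -0.001 0.48 117;0 0.002 -0.001 0.6 117;0 0.002 -0.001 0.623 117;0 0.002 -0.001 0.623 117"
}}

```text
clock: 32.22
position: [0.4891, -0.4656, 0.2607]
ee_rot: [1.245, 1.185, -1.246]
force: [0.0, 0.1, 0.9]
width: 0.542
```

```bash
python3 -c "
from h import *
go(.489,-.467,.175,-93.4)
d=snap('scene','s24.png')
crop(d,'s24c.png',290,60,450,200,5)
d=snap('wrist','w24.png')
"
```

```text
t 32.22 p [ 0.4891 -0.4656  0.2607] yaw -92.84 tilt -1.000 F [0.  0.1 0.9] w 0.542 q7 -0.94 q1 0.68
ROW 0.086 0.000 0.001 0.010  rows~2.1
```

View pics/s24c.png

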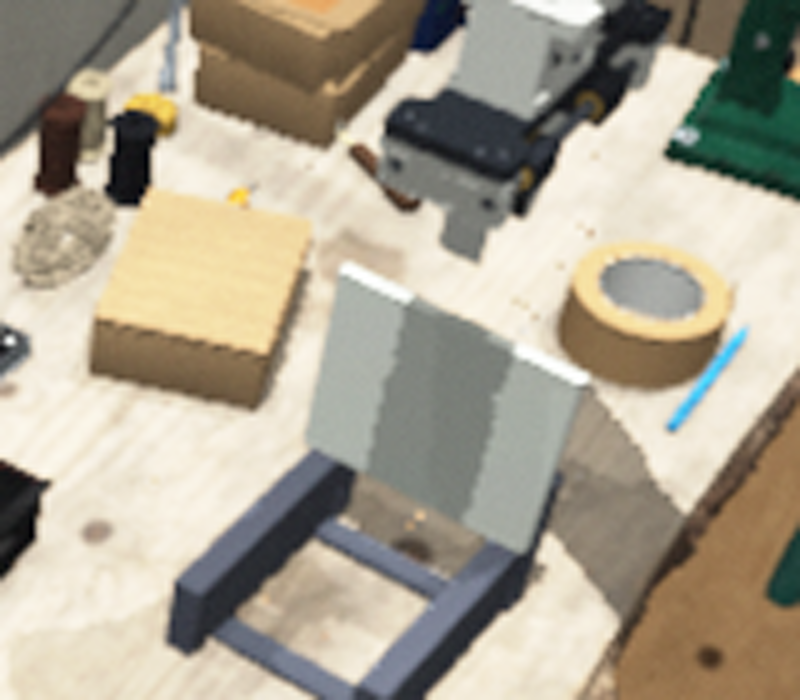

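View pics/w24.png

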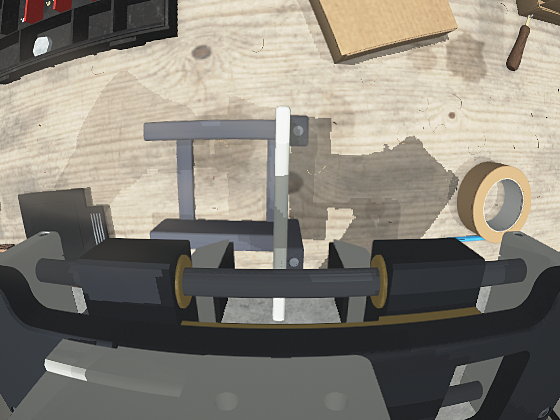

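```bash
python3 -c "
from h import *
d=load('wrist')
print(wpx(d,284,106,.2),wpx(d,279,321,.2),wpx(d,275.5,165,.2),wpx(d,288,165,.2))
"
```

```text
[ 0.57093498 -0.47116718  0.2       ] [ 0.40846452 -0.45991166  0.2       ] [ 0.53142683 -0.46358892  0.2       ] [ 0.53102827 -0.47202023  0.2       ]
```

Emit:
{"method": "move_arm", "body": {
  "steps": "0.03 0 0 0.01 117;0.06 0 0 0.01 117;0.085 0 0 0.01 117;0.09 0 0 0.01 117;0.09 0 0 0.01 117;0.09 0 0 0.01 255;0.09 0 0 0.01 255;0.09 0 0 0.01 255;0.09 0 0 0.01 255;0.09 0 0 0.01 255",
  "squeeze": 40
}}

```text
clock: 33.15
position: [0.4894, -0.466, 0.1718]
ee_rot: [1.254, 1.178, -1.254]
force: [-0.1, 1.0, 1.0]
width: 0.229
```

Emit:
{"method": "move_arm", "body": {
  "steps": "0 0 0 0 255;0 0 0 0 255;0 0 0 0 255;0 0 0 0 255;0 0 0 0 255;0 0 0 0 255"
}}

```text
clock: 33.65
position: [0.4891, -0.4656, 0.1711]
ee_rot: [1.254, 1.179, -1.254]
force: [-1.5, 1.4, 5.7]
width: 0.106
```

```bash
python3 -c "
from h import *
go(.489,-.467,.24,-93.4)
"
```

```text
t 33.65 p [ 0.4891 -0.4656  0.1711] yaw -93.51 tilt -1.000 F [-1.5  1.4  5.7] w 0.106 q7 -0.95 q1 0.68
ROW -0.069 -0.000 0.001 -0.002  rows~1.7
```

Emit:
{"method": "move_arm", "body": {
  "steps": "-0.01 0 0 0 255;-0.025 0 0 0 255;-0.045 0 0 0 255;-0.062 0 0 0 255;-0.07 0 0 0 255;-0.07 0 0 0 255"
}}

```text
clock: 34.15
position: [0.4895, -0.4665, 0.2427]
ee_rot: [1.254, 1.176, -1.254]
force: [0.4, -0.4, -4.3]
width: 0.107
```

Emit:
{"method": "move_arm", "body": {
  "steps": "0 0 0 -0.06 255;0 0 0 -0.16 255;0 0 0 -0.27 255;0 0 0 -0.38 255;0 0 0 -0.49 255;0 0 0 -0.6 255;0 0 0 -0.71 255;0 0 0 -0.82 255;0 0 0 -0.93 255;0 0 0 -1.04 255"
}}

```text
clock: 34.98
position: [0.4883, -0.4653, 0.2389]
ee_rot: [0.46, 1.524, -0.459]
force: [0.7, -0.4, -4.1]
width: 0.109
```

Emit:
{"method": "move_arm", "body": {
  "steps": "0 0 0 -0.11 255;0 0 0 -0.22 255;0 0 0 -0.33 255;0 0 0 -0.44 255;0 0 0 -0.55 255;0 0 0 -0.66 255;0 0 0 -0.77 255;0 0 0 -0.88 255;0 0 0 -0.99 255;0 0 0 -1.1 255"
}}

```text
clock: 35.82
position: [0.4883, -0.4654, 0.2389]
ee_rot: [-0.401, 1.535, 0.404]
force: [0.1, -0.6, -4.4]
width: 0.109
```

```bash
python3 -c "
from h import *
go(.490,-.455,.24,86.6)
"
```

```text
t 35.82 p [ 0.4883 -0.4654  0.2389] yaw 29.42 tilt -1.000 F [ 0.1 -0.6 -4.4] w 0.109 q7 0.99 q1 0.98
ROW -0.001 0.008 0.007 -0.998  rows~8.0
```

Emit:
{"method": "move_arm", "body": {
  "steps": "0 0 0 -0.11 255;0 0 0 -0.22 255;0 0 0 -0.33 255;0 0 0 -0.44 255;0 0.001 0.002 -0.55 255;0 0.002 0.004 -0.66 255;0 0.002 0.004 -0.77 255;0 0.002 0.004 -0.88 255;0 0.002 0.004 -0.97 255;0 0.002 0.004 -0.998 255"
}}

```text
clock: 36.65
position: [0.4907, -0.4619, 0.2389]
ee_rot: [-1.163, 1.237, 1.168]
force: [0.9, 0.1, -4.7]
width: 0.108
```

```bash
python3 -c "
from h import *
go(.490,-.460,.175,86.6)
d=snap('scene','s25.png')
crop(d,'s25c.png',290,60,450,200,5)
d=snap('wrist','w25.png')
"
```

```text
t 36.65 p [ 0.4907 -0.4619  0.2389] yaw 86.60 tilt -1.000 F [ 0.9  0.1 -4.7] w 0.108 q7 1.88 q1 1.09
ROW 0.064 0.001 0.002 0.000  rows~1.5
```

View pics/s25c.png

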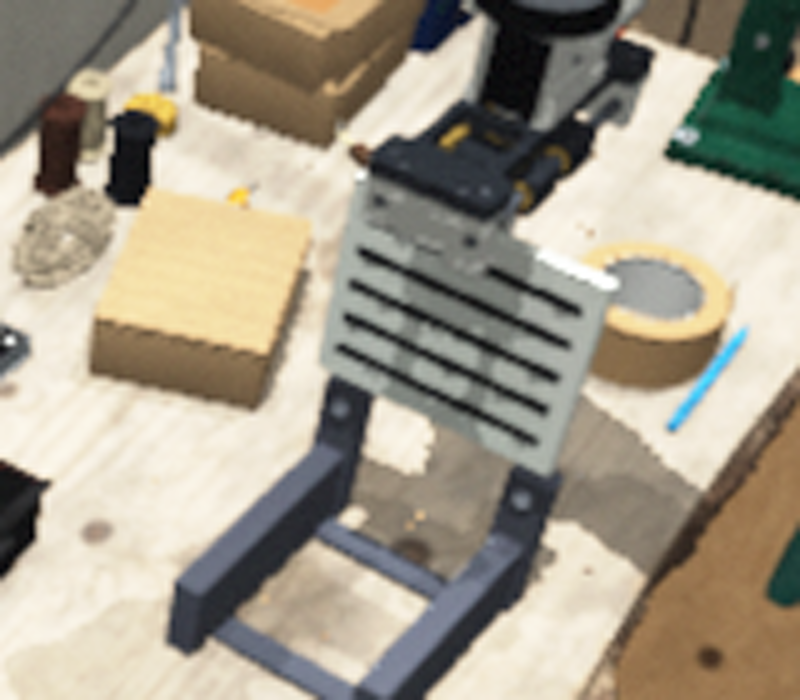

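View pics/w25.png

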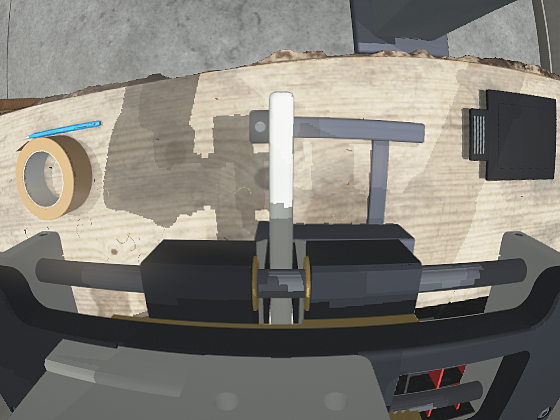

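Emit:
{"method": "move_arm", "body": {
  "steps": "0 0 0.006 0 255;0.015 0 0.006 0 255;0.03 0 0.006 0 255;0.045 0 0.006 0 255;0.055 0 0.006 0 255;0.06 0 0.006 0 255;0.064 0 0.006 0 255;0.064 0 0.006 0 255"
}}

```text
clock: 37.42
position: [0.4918, -0.4558, 0.1762]
ee_rot: [-1.16, 1.239, 1.162]
force: [-0.7, 0.4, -3.4]
width: 0.103
```

```bash
python3 -c "
from h import *
go(.490,-.460,.171,86.6)
d=snap('scene','s26.png')
crop(d,'s26c.png',290,60,450,200,5)
"
```

```text
t 37.42 p [ 0.4918 -0.4558  0.1762] yaw 86.27 tilt -1.000 F [-0.7  0.4 -3.4] w 0.103 q7 1.83 q1 1.09
ROW 0.005 0.002 -0.004 -0.006  rows~0.2
```

View pics/s26c.png

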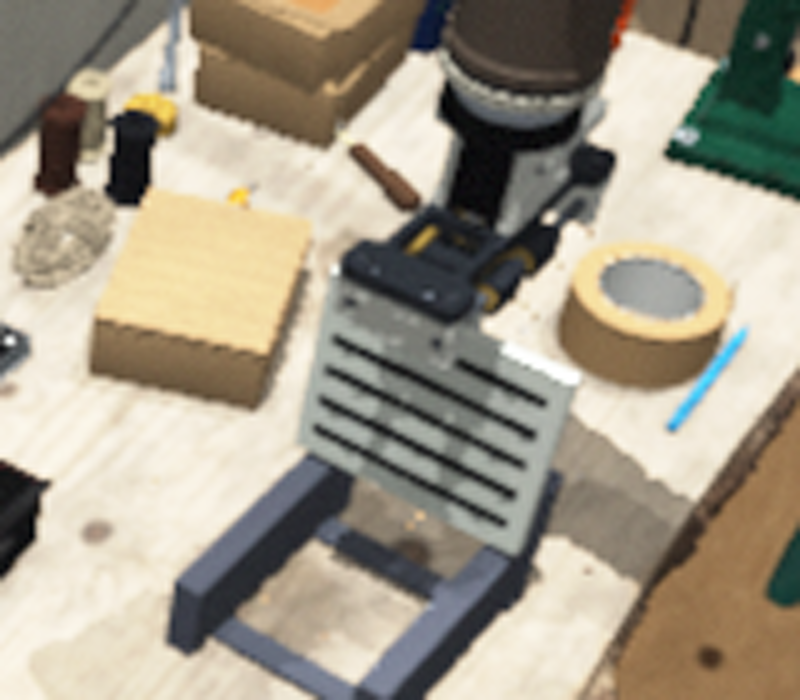

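Emit:
{"method": "move_arm", "body": {
  "steps": "0.002 0 -0.002 0 255;0.003 0 -0.004 0 255;0.004 0 -0.006 0 255;0.005 0 -0.007 0 255;0.006 0 -0.007 0 255;0.006 0 -0.007 0 255"
}}

```text
clock: 37.97
position: [0.4914, -0.4635, 0.1712]
ee_rot: [-1.162, 1.24, 1.16]
force: [-1.9, -1.3, 0.0]
width: 0.107
```

```bash
python3 -c "
from h import *
go(.490,-.460,.171,86.6)
"
```

```text
t 37.97 p [ 0.4914 -0.4635  0.1712] yaw 86.25 tilt -1.000 F [-1.9 -1.3  0. ] w 0.107 q7 1.84 q1 1.09
ROW 0.000 0.002 0.003 -0.006  rows~0.1
```

Emit:
{"method": "move_arm", "body": {
  "steps": "0 0 0 0 145;0 0 0 0 145;0 0 0 0 145;0 0 0 0 145;0 0 0 0 145;0 0 0 0 145;0 0 0 0 145"
}}

```text
clock: 38.55
position: [0.4915, -0.463, 0.1708]
ee_rot: [-1.161, 1.239, 1.161]
force: [0.7, -1.2, -0.6]
width: 0.428
```

Emit:
{"method": "move_arm", "body": {
  "steps": "0 0 0.004 0 145;0 0 0.008 0 145;0 0 0.012 0 145;0 0 0.016 0 145;0 0 0.02 0 145;0 0 0.024 0 145;-0.002 0 0.028 0 145;-0.004 0 0.03 0 145;-0.004 0 0.03 0 145"
}}

```text
clock: 39.3
position: [0.4939, -0.4322, 0.1754]
ee_rot: [-1.162, 1.238, 1.162]
force: [0.4, 0.7, 0.6]
width: 0.427
```

```bash
python3 -c "
from h import *
go(.490,-.460,.171,86.6)
d=snap('scene','s27.png')
crop(d,'s27c.png',290,60,450,200,5)
"
```

```text
t 39.30 p [ 0.4939 -0.4322  0.1754] yaw 86.34 tilt -1.000 F [0.4 0.7 0.6] w 0.427 q7 1.80 q1 1.07
ROW 0.004 0.002 -0.028 -0.005  rows~0.7
```

View pics/s27c.png

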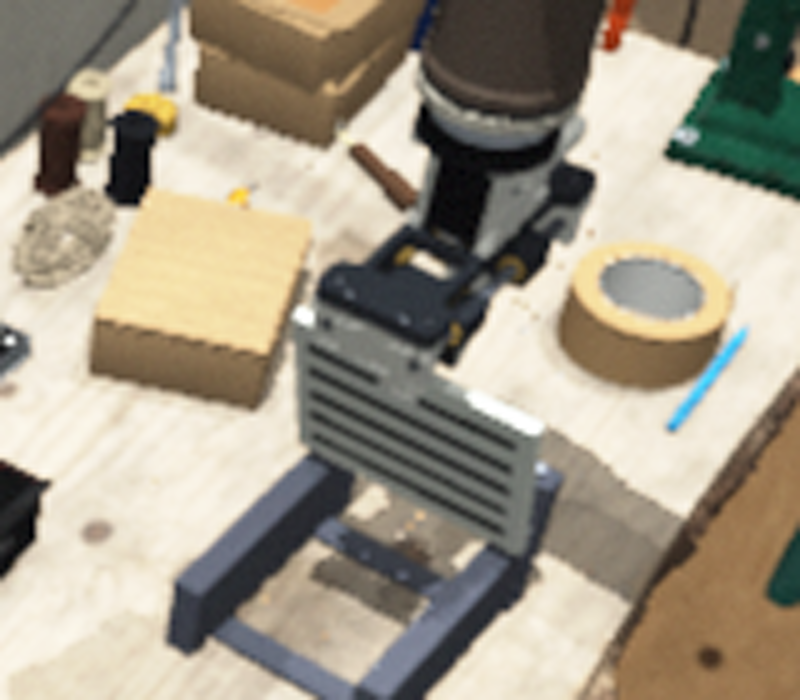

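Emit:
{"method": "move_arm", "body": {
  "steps": "0.002 0 0 0 130;0.004 0 0 0 115;0.006 0 0 0 100;0.008 0 0 0 85;0.008 0 0 0 70;0.008 0 0 0 55;0.008 0 0 0 40;0.008 0 0 0 25;0.008 0 0 0 10;0.008 0 0 0 0"
}}

```text
clock: 40.18
position: [0.4934, -0.4331, 0.1668]
ee_rot: [-1.161, 1.239, 1.161]
force: [0.8, 1.6, -0.5]
width: 0.974
```

```bash
python3 -c "
from h import *
go(.490,-.460,.171,86.6)
d=snap('scene','s28.png')
crop(d,'s28c.png',290,60,450,200,5)
"
```

```text
t 40.18 p [ 0.4934 -0.4331  0.1668] yaw 86.28 tilt -1.000 F [ 0.8  1.6 -0.5] w 0.974 q7 1.79 q1 1.07
ROW -0.004 0.002 -0.027 -0.006  rows~0.7
```

View pics/s28c.png

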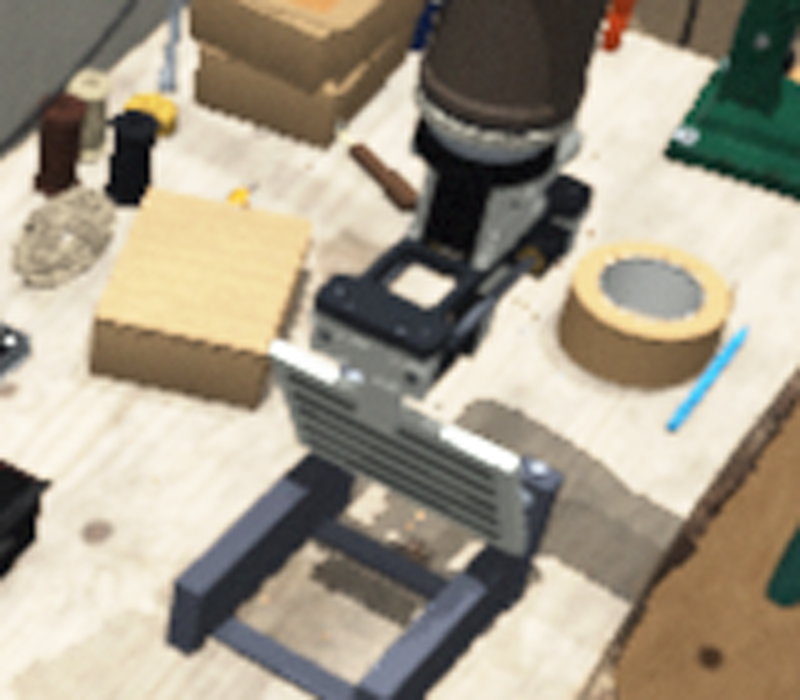

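Emit:
{"method": "move_arm", "body": {
  "steps": "0.003 0 0.005 0 0;0.006 0 0.01 0 0;0.009 0 0.015 0 0;0.013 0 0.02 0 0;0.019 0 0.025 0 0;0.026 0 0.031 0 0;0.033 0 0.036 0 0;0.04 0 0.04 0 0;0.047 0 0.044 0 0;0.047 0 0.044 0 0"
}}

```text
clock: 41.07
position: [0.4955, -0.3879, 0.1178]
ee_rot: [-1.16, 1.239, 1.164]
force: [0.8, 2.6, -0.1]
width: 0.999
```

```bash
python3 -c "
from h import *
go(.490,-.460,.171,86.6)
d=snap('scene','s29.png')
crop(d,'s29c.png',290,60,450,200,5)
"
```

```text
t 41.07 p [ 0.4955 -0.3879  0.1178] yaw 86.34 tilt -1.000 F [ 0.8  2.6 -0.1] w 0.999 q7 1.70 q1 1.02
ROW -0.053 0.001 -0.072 -0.005  rows~2.2
```

View pics/s29c.png

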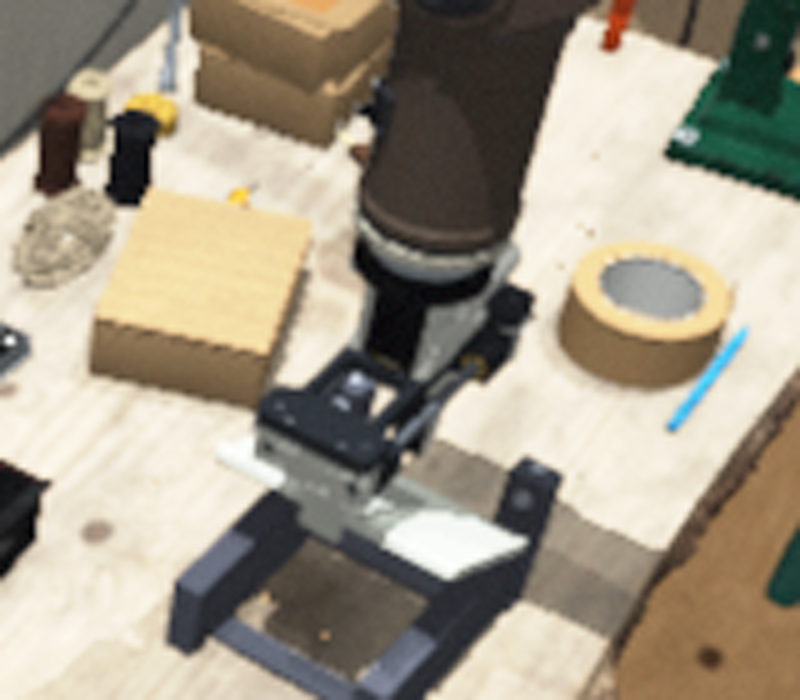

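Emit:
{"method": "move_arm", "body": {
  "steps": "0.006 0 0.003 0 0;0.013 0 0.005 0 0;0.019 0 0.007 0 0;0.024 0 0.009 0 0;0.026 0 0.011 0 0;0.026 0 0.014 0 0;0.026 0 0.018 0 0;0.026 0 0.022 0 0;0.026 0 0.022 0 0"
}}

```text
clock: 41.87
position: [0.4982, -0.3663, 0.0943]
ee_rot: [-1.163, 1.238, 1.161]
force: [-0.2, -0.1, -0.2]
width: 1.001
```

```bash
python3 -c "
from h import *
go(.5,-.27,.2,-3.4)
d=snap('scene','s30.png')
crop(d,'s30c.png',290,60,450,200,5)
"
```

```text
t 41.87 p [ 0.4982 -0.3663  0.0943] yaw 86.34 tilt -1.000 F [-0.2 -0.1 -0.2] w 1.001 q7 1.64 q1 0.99
ROW -0.106 0.004 0.096 1.566  rows~12.5
```

View pics/s30c.png

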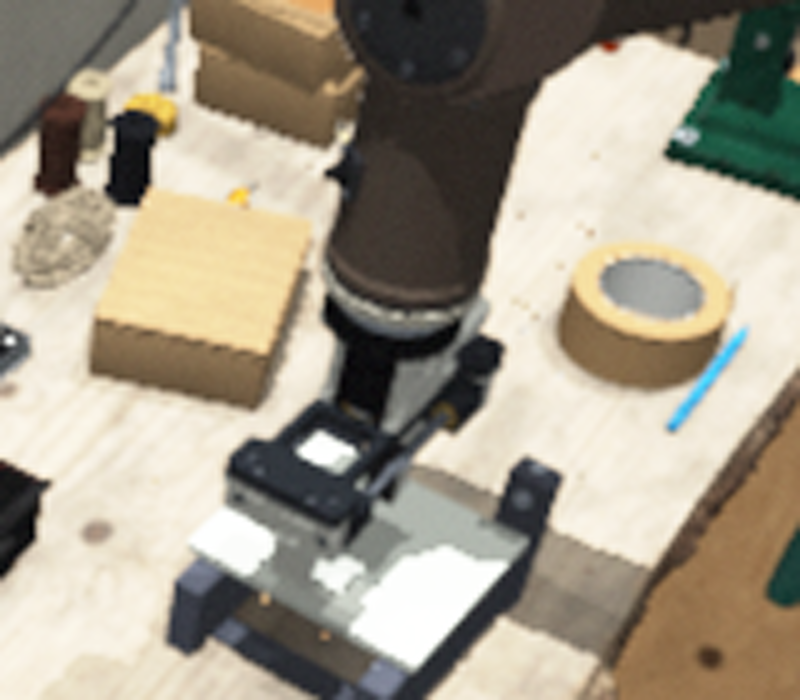

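Emit:
{"method": "move_arm", "body": {
  "steps": "-0.03 0 0 0 0;-0.07 0 0 0 0;-0.1 0 0.02 0.12 60;-0.12 0 0.06 0.24 117;-0.12 0 0.1 0.36 117;-0.12 0 0.14 0.48 117;-0.12 0 0.18 0.6 117;-0.12 0 0.21 0.72 117;-0.12 0 0.24 0.84 117;-0.12 0 0.26 0.96 117"
}}

```text
clock: 42.75
position: [0.5147, -0.1044, 0.2145]
ee_rot: [-0.425, 1.527, 0.425]
force: [0.2, 0.0, 0.5]
width: 0.546
```

```bash
python3 -c "
from h import *
go(.5,-.27,.2,-3.4)
d=snap('scene','s31.png')
d=snap('top','t31.png')
crop(d,'t31c.png',310,180,430,290,6)
"
```

```text
t 42.75 p [ 0.5147 -0.1044  0.2145] yaw 31.10 tilt -1.000 F [0.2 0.  0.5] w 0.546 q7 0.42 q1 0.56
ROW 0.014 -0.134 -0.098 0.602  rows~4.8
```

View pics/t31c.png

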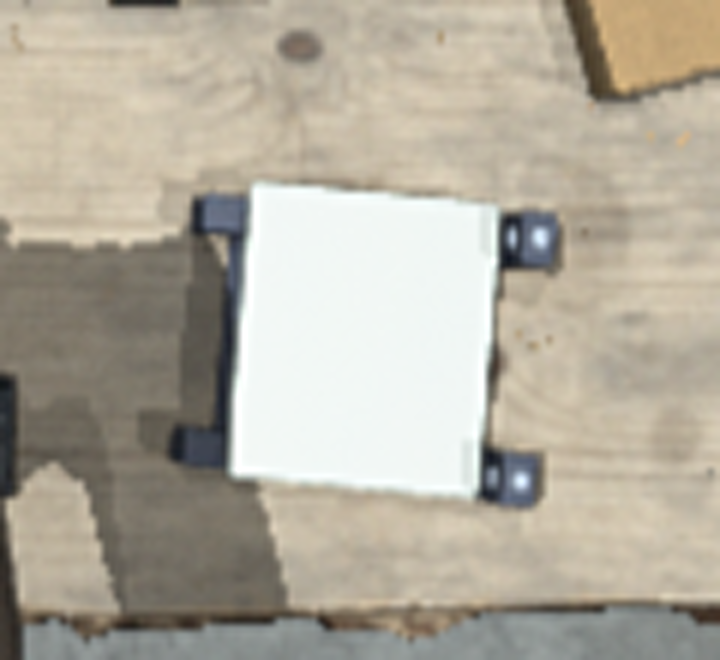

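View pics/s31.png

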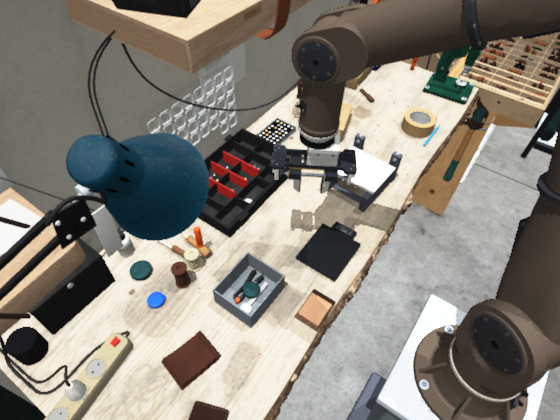

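```bash
python3 -c "
from h import *
d=load('top')
f=lambda x,y,z: px2w(d,310+x/6,180+y/6,z)
C=[f(253,183,.07),f(498,205,.07),f(478,498,.07),f(230,477,.07)]
print(np.round(C,4),np.mean(C,0))
print('stops front top', f(527,236,.11)[:2], 'backs', f(559,212,.11),f(540,506,.11))
for a,b in [(196,196),(175,428)]: print('rail end', f(a,b,.06))
print('rail end lower corners', f(196,231,.06), f(172,462,.06))
print(np.degrees(np.arctan2(*( (C[0]-C[3])[[1,0]] ))))
for x in range(260,480,40):
  for y in range(210,470,60):
    u,v=int(310+x/6),int(180+y/6); print(round(float(px2w(d,u,v)[2]),3),end=' ')
"
```

```text
[[ 0.5803 -0.3383  0.07  ]
 [ 0.5717 -0.4752  0.07  ]
 [ 0.4088 -0.4666  0.07  ]
 [ 0.4168 -0.3288  0.07  ]] [ 0.49440077 -0.40222433  0.07      ]
stops front top [ 0.55345553 -0.48198897] backs [ 0.56698137 -0.49922927  0.11      ] [ 0.40733927 -0.49129062  0.11      ]
rail end [ 0.57267107 -0.30804405  0.06      ]
rail end [ 0.44281404 -0.29895756  0.06      ]
rail end lower corners [ 0.55306843 -0.30844351  0.06      ] [ 0.4238618  -0.29767463  0.06      ]
-3.3531290909016422
0.074 0.073 0.069 0.067 0.065 0.076 0.068 0.072 0.072 0.069 0.073 0.07 0.068 0.061 0.066 0.072 0.07 0.072 0.067 0.074 0.077 0.068 0.076 0.066 0.067 0.069 0.066 0.072 0.071 0.071
```

```bash
python3 -c "
from h import *
d=load('scene')
crop(d,'s31c.png',190,210,370,340,4)
for u,v in [(320,240),(345,240),(325,265),(310,255),(343,228),(348,232)]: print(u,v,np.round(px2w(d,u,v),3))
for u,v in [(252,289),(240,300),(268,282)]: print('tub',np.round(px2w(d,u,v),3))
"
```

```text
320 240 [ 0.473 -0.123  0.015]
345 240 [ 0.414 -0.163  0.018]
325 265 [ 0.417 -0.057  0.019]
310 255 [ 0.467 -0.061  0.019]
343 228 [ 0.441 -0.2    0.014]
348 232 [ 0.421 -0.193  0.017]
tub [0.529 0.121 0.031]
tub [0.539 0.159 0.019]
tub [0.517 0.068 0.003]
```

View pics/s31c.png

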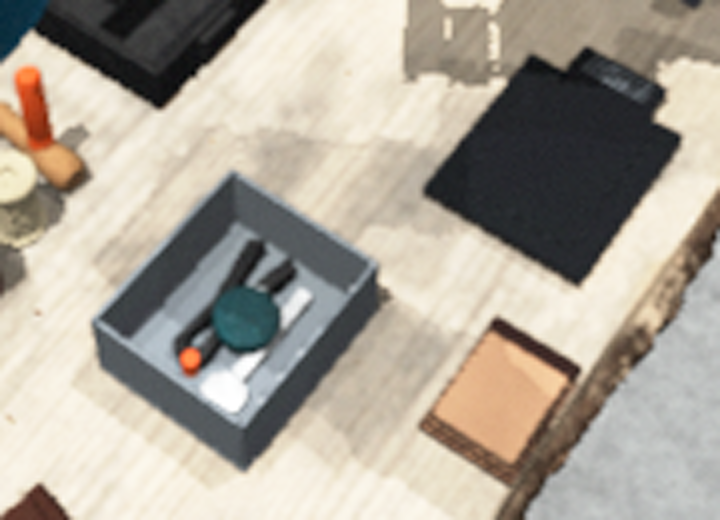

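View pics/t31.png

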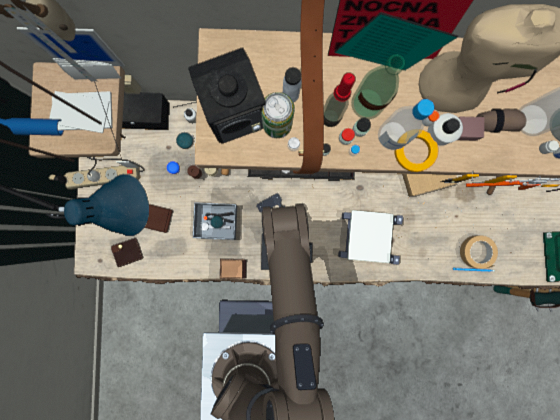

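```bash
python3 -c "
from h import *
go(.5,-.1,.2,0)
print(arm.sign_off())"
```

```text
t 42.85 p [ 0.5151 -0.1032  0.2147] yaw 31.34 tilt -1.000 F [-0.2 -0.   0.2] w 0.539 q7 0.42 q1 0.56
ROW 0.015 0.011 -0.011 0.547  rows~4.4
the job is handed in; nothing more can be done
None
```

I finished the bench setup and handed the job in at 42.9 s. No verdict was reported, so what follows rests on my own camera checks.

- **Lid:** I lifted it off by the tab and laid it flat on the bare bench. The last depth readings on its upper face were 15–19 mm high, and 14–17 mm on the tab.
- **Tools:** The spring clamp, pricking iron and small teal tin are all in the tub; the last picture shows them well below the rim. My first grip on the clamp closed too late and lifted empty, so I repeated it. I saw no wax cake in any view, so I took it as absent today. I left the larger teal tin and the blue one alone.
- **Board:** I pushed its free edge up against the stops until it stood upright, gripped it, turned it half round and lowered it. It now lies plain face up on both rails. It measured about 2 mm off the middle, within about 2 mm of touching the stops and under 1° off square.
- **Wallets and arm:** I never went near the wallets, and they look unmoved in the pictures. The arm ended well clear, with no force on the tool.

No check failed. Camera calibration is only good to about 2 mm, and depth readings on the board scattered by several millimetres, so I judged it flat from the pictures as well.

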